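# Restock the sloped spice rack

### The job

Restock the two-tier spice rack: take the glass tumbler that was left in its upper tray and set it down gently, upright, on the middle of the cork coaster, and put the tins away: every low round tin slid down the lower tray, in under the overhanging tier, and every tall square tin slid down the upper tray, until each one stands upright and squarely touches the back stop itself (side by side in a tray, not one behind another). Don't let the glass fall over, and leave the sugar pot, the tin box and the oil bottle where they are.

Things in the scene. Friction and masses are not known exactly. Their poses are not given: they have to be found in the camera images.
- rack: fixed two-tier beech spice rack, 304 wide (y) with its legs 316; origin on the counter. Loading side faces its -x; both trays slope DOWN towards +x by 15 degrees (0.262 rad) to a back stop square to the tray floor. Floors 280 wide between side rails (22 above the floor, 12 thick), 6 thick; side posts up to 104 high. Tins do not slide by themselves: they must be slid along
- lower_stop (a point): middle of the line where the lower tray's floor meets its back stop's face; in the rack's frame 30, 0, 22. Stop 22 high. The floor is 160 long down the slope
- upper_stop (a point): middle of the line where the upper tray's floor meets its back stop's face; in the rack's frame 89, 0, 68. Stop 30 high. The floor is 115 long, of nine 20 wide slats running down the slope with 12.5 gaps
- lower_front (a point): middle of the lower floor's front (high) edge, no lip; in the rack's frame -124.5, 0, 63.5
- upper_front (a point): middle of the upper floor's front (high) edge, no lip; in the rack's frame -22, 0, 98. The upper tray overhangs the last 52 (level) of the lower tray, with 56 clear below it (50 under its cross bars), square to the slope; the front 100 of the lower tray is open above
- tumbler: squat clear glass tumbler, 75 high, 66 across the rim tapering to 58 at the base, about 180 g; origin centre of its underside, z up its axis. At the start it stands in the upper tray, leaning with the slope (its top towards the rack's +x), near the back stop
- coaster: round cork coaster fixed to the counter, 100 across, 6 thick; origin centre of its underside
- sugar_pot: bystander: closed white ceramic sugar pot, 90 across, 107 high, origin centre of its underside
- tin_box: bystander: lidded tin box, 100 x 150 x 72 high, origin centre of its underside
- oil: bystander: tall green glass oil bottle, 60 across, 200 high, origin centre of its underside
- low_tin0: low round lidded spice tin, plain metal, 62 across, 40 high, 60 to 130 g, stands on the counter at the start; origin centre of its underside, z up its axis. Resting against the lower stop its origin lies at x=0, z=30 in the rack's frame. May be absent
- low_tin1: low round lidded spice tin, plain metal, 62 across, 40 high, 60 to 130 g, stands on the counter at the start; origin centre of its underside, z up its axis. Resting against the lower stop its origin lies at x=0, z=30 in the rack's frame. May be absent
- low_tin2: low round lidded spice tin, plain metal, 62 across, 40 high, 60 to 130 g, stands on the counter at the start; origin centre of its underside, z up its axis. Resting against the lower stop its origin lies at x=0, z=30 in the rack's frame. May be absent
- tall_tin0: tall square lidded spice tin, plain metal, 56 x 56, 76 high, 100 to 210 g, stands on the counter at the start; origin centre of its underside, x and y square to its sides, z up. Resting squarely against the upper stop its origin lies at x=62, z=75 in the rack's frame. Too tall to go under the overhang. May be absent
- tall_tin1: tall square lidded spice tin, plain metal, 56 x 56, 76 high, 100 to 210 g, stands on the counter at the start; origin centre of its underside, x and y square to its sides, z up. Resting squarely against the upper stop its origin lies at x=62, z=75 in the rack's frame. Too tall to go under the overhang. May be absent
Mind the look-alikes: they are no part of the job. Leave any green, purple or turquoise look-alike of the tumbler alone.

How it is judged:
By the outcome, as a careful person would: the job done as asked, in the order asked, and still so for the second after the job is handed in, with the robot touching nothing.
Of low_tin0, low_tin1, low_tin2, tall_tin0, tall_tin1 only 3 to 5 are there at a start; the rules pass over those that are not, and their reading is None.
At some moment in a run one of low_tin0, low_tin1, low_tin2 may be knocked a few centimetres aside while the robot is not near it.
It also fails if it takes over 210 s, if anything falls off the work surface, if the arm or the gripper's body presses on something with over 40 N, if the wrist force passes 120 N, or if a joint passes its speed limit or range.

### The arm

A 7-joint arm with a two-finger parallel gripper is mounted at the origin on the work surface. World frame = base frame: x ahead of the robot, y to its left, z up, the work surface at z = 0. Lengths are in m, angles in rad, forces in N, time in s.
With the tool pointing down it reaches from about 0.425 to 0.925 m from the base axis. Payload 6.8 kg.
Tool frame: the origin (TCP) lies on the centre line of the jaws, within the pads' length; the fingertips stand 19 mm ahead of it and the grasp point (between the pads) is the TCP (tcp_to_tips is the distance from the TCP to the fingertips, in m); x points along the fingers, y is the direction in which the jaws open and shut, and the axes are right-handed (so a half turn about x gives the same grasp; the last joint's range is limited). The gripper opens to 85 mm and grips with 20 to 120 N. Pads are 22 mm wide; open, the fingers measure 114 mm over their backs; the gripper's body (76 mm by 85 mm) begins 54 mm behind the grasp point. The pads swing forward as they close: fully open they stand 13 mm farther back than shut.
Start: joints at [1.003, 0.477, 0.022, 1.555, -0.011, 1.109, -0.083], TCP at [0.3, -0.605, 0.25] pointing down, gripper open.
Joint ranges: [-2.96, 2.96], [-0.34, 2.1], [-1.41, 1.46], [0.24, 2.44], [-1.37, 4.51], [0.17, 1.92], [-2.96, 2.96]. Speed limits (rad/s): [2.39, 2.39, 3.14, 3.14, 3.14, 3.14, 3.14].

### API

Orientations are given as a unit quaternion [w, x, y, z].
In Python, from station import get_obs, read_camera, hand_in, spot_in, cut_out, tcp_to_tips gives the robot as it stands.
- The arm moves only by the shell command python3 -m jog 'ROWS' [FORCE]. ROWS is JSON, a list of rows, each an object of numbers: "gripper": the closure, from 0 (fully open) to 1 (shut); "dx", "dy", "dz": the shift along the world's x, y, z in m; "rx", "ry", "rz": the turn, a rotation vector about the world's x, y, z in degrees. In form: [{"gripper": .., "dx": .., "dy": .., "dz": .., "rx": .., "ry": .., "rz": ..}, ...]. A call has 1 to 10 rows; each row is the pose to reach, as a shift and turn from the pose commanded when the call began; what a row does not reach only later rows make up. A row lasts 1/10 s, in which the tool goes at most 50 mm and 8.59 degrees, less where a joint would pass 70% of its speed; a pose out of reach is approached as far as the arm can. A call with a gripper value outside its range is refused whole. The fingers move at their own pace and stop on an object; FORCE is the grip in N (left out, the last holds). Time passes only in rows, so rows that repeat a pose let the fingers close. It gives the time, the measured TCP pose, the force and the opening at its end, in the units of the state.
- get_obs(): the state, without advancing time (a new reading comes with each control period).
- read_camera(name): name is "scene" or "top"; returns a dict with "pixels" (400x640x3 uint8, blue, green, red), "range_z" (400x640 float32, m along the optical axis (not along the pixel's ray), 0 where there is no reading), "camera_matrix" (3x3 intrinsics, pixels), "D" ([k1, k2, p1, p2, k3] as OpenCV has them; the pictures are not rectified), "cam_to_world" (4x4, takes a point from camera to world coordinates). Camera axes: x right, y down, z forward; pixel columns grow to the right and rows downward; lengths in m; the calibration is good to about 2 mm. A picture is of the moment at which its call begins.
- hand_in(): hands the job in, once; it reports no verdict.
Trained networks look in the newest picture that a camera, given by its name, has taken for a name from the list of things; names that differ only in an ending like _2 or _b are one class to them, and where a whole thing is asked for, a point or a joint stands for the part that bears it (a point fixed in the world has none). Each returns a list of dicts, best first, with "conf" (0 to 1); they miss things now and then, are a little off and sometimes report something else, mostly with a low value. They report only what shows in the picture. A call takes as long as a camera call. They do not tell look-alikes from the thing itself.
- spot_in(camera, label): "box" ([centre column, centre row, width, height] in pixels, round what is visible of it).
- cut_out(camera, label): "mask" (400x640 bool, what is visible of it) and "box" ([centre column, centre row, width, height] in pixels, round what is visible of it).
The state is a dict: "t": time; "q": joint angles; "joint_vel": joint speeds; "joint_torque": joint torques, N m; "eef_pos": TCP position; "tool_rot": TCP orientation; "contact_force": force on the tool from outside, world axes, zero at the start; "torque": the same for the moment, N m; "gripper_width": opening from 0.0 (shut) to 1.0 (fully open).
Only numpy, scipy, OpenCV 4.12 (cv2) and the standard library are available. Lean on these libraries where they do the work, as an engineer would, in place of code of your own. Each camera call takes 0.05 s, during which the arm holds its last target. There are 200 camera calls.

## Working session

There is one attempt and no reset: what is moved stays moved. The work goes in short steps, Python scripts to look and compute and a shell command to move; the robot and the scene stay as the last step left them, time stands still between calls to the robot, and variables do not carry over. Pictures are saved under pics/ and viewed, about 12 in all and at most 16, crops included, and the job is handed in when it is done.

```bash
ls; mkdir -p pics; cat > h.py <<'E'
import numpy as np,cv2
from station import *
def save(name,cam,crop=None,scale=1):
    c=read_camera(cam); p=c["pixels"]
    if crop: x0,y0,x1,y1=crop; p=p[y0:y1,x0:x1]
    if scale!=1: p=cv2.resize(p,None,fx=scale,fy=scale,interpolation=cv2.INTER_CUBIC)
    cv2.imwrite("pics/"+name,p); return c
def cloud(c):
    z=c["range_z"]; h,w=z.shape
    uv=np.stack(np.meshgrid(np.arange(w),np.arange(h)),-1).reshape(-1,1,2).astype(float)
    n=cv2.undistortPoints(uv,c["camera_matrix"],c["D"]).reshape(h,w,2)
    P=np.concatenate([n*z[...,None],z[...,None]],-1)
    T=c["cam_to_world"]; W=P@T[:3,:3].T+T[:3,3]
    W[z==0]=np.nan; return W
E
python3 - <<'E'
from h import *
o=get_obs(); print({k:np.round(v,3) for k,v in o.items()}, tcp_to_tips)
for cam in("scene","top"):
    c=save(cam+"0.png",cam); print(cam,np.round(c["cam_to_world"],3).tolist(),c["camera_matrix"].tolist())
    for l in ["rack","tumbler","coaster","sugar_pot","tin_box","oil","low_tin0","tall_tin0"]:
        print(l,[(round(d["conf"],2),np.round(d["box"]).astype(int).tolist()) for d in spot_in(cam,l)])
E
```

```text
pics
{'t': np.float64(0.0), 'q': array([ 1.003,  0.478,  0.022,  1.556, -0.012,  1.109, -0.083]), 'joint_vel': array([-0.   ,  0.001, -0.001, -0.001, -0.001,  0.002,  0.002]), 'joint_torque': array([ 0.0000e+00, -5.9645e+01,  1.6080e+00, -2.8119e+01,  1.2000e-02,
        9.0000e-03,  0.0000e+00]), 'eef_pos': array([ 0.299, -0.604,  0.249]), 'tool_rot': array([-0.161, -0.688, -0.162,  0.689]), 'contact_force': array([-0.301, -1.288,  0.109]), 'torque': array([ 0.038, -0.018, -0.038]), 'gripper_width': np.float64(0.997)} 0.019
scene [[-0.44, 0.749, -0.495, 1.056], [0.898, 0.372, -0.235, 0.297], [0.008, -0.548, -0.836, 0.993], [0.0, 0.0, 0.0, 1.0]] [[389.75262631070325, 0.0, 323.61211683510857], [0.0, 389.75262631070325, 202.77166005835338], [0.0, 0.0, 1.0]]
rack [(0.62, [385, 259, 135, 142])]
tumbler [(0.95, [422, 186, 36, 27]), (0.64, [501, 253, 37, 21]), (0.61, [467, 199, 31, 31])]
coaster [(0.73, [308, 188, 34, 23])]
sugar_pot [(0.7, [384, 257, 129, 142]), (0.63, [259, 281, 33, 44])]
tin_box [(0.56, [200, 235, 70, 55])]
oil [(0.68, [467, 303, 41, 43])]
low_tin0 [(0.82, [242, 206, 19, 25]), (0.59, [221, 145, 17, 19])]
tall_tin0 [(0.86, [237, 169, 19, 30])]
top [[-0.001, -0.991, 0.137, 0.296], [-1.0, 0.002, 0.005, 0.049], [-0.005, -0.137, -0.991, 1.516], [0.0, 0.0, 0.0, 1.0]] [[470.70286786988265, 0.0, 314.20156806454753], [0.0, 470.70286786988265, 202.28858101527752], [0.0, 0.0, 1.0]]
rack [(0.94, [257, 182, 120, 117])]
tumbler [(0.95, [205, 274, 17, 29]), (0.64, [220, 187, 33, 21]), (0.62, [247, 264, 26, 22])]
coaster [(0.76, [347, 223, 33, 36])]
sugar_pot [(0.76, [335, 118, 26, 27])]
tin_box [(0.79, [404, 131, 52, 36])]
oil [(0.86, [183, 163, 34, 28])]
low_tin0 [(0.83, [388, 172, 20, 22]), (0.66, [449, 228, 22, 16]), (0.56, [336, 116, 28, 27])]
tall_tin0 [(0.69, [416, 200, 28, 27])]
```

View pics/scene0.png

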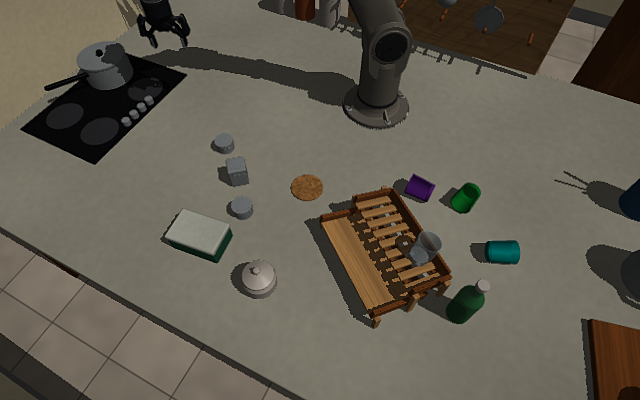

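View pics/top0.png

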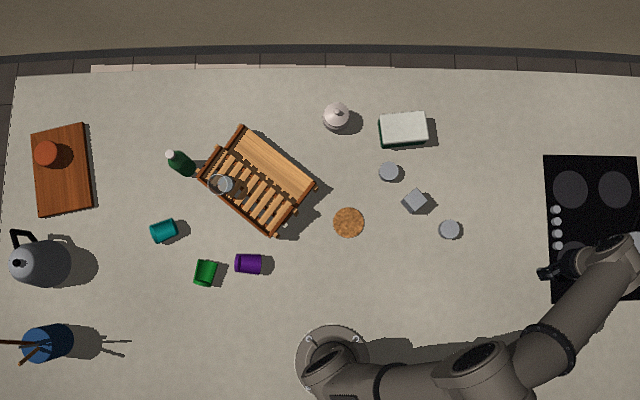

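The top view shows two round tins at (388,172) and (449,229), one square tin at (415,200), and the coaster at (348,222). The clear glass stands in the rack at (222,184). The glass look-alikes are purple (248,264), green (205,273) and turquoise (164,231), all lying on the counter, so the clear one in the upper tray is the target. The rack's loading side faces away from the robot, up and right in the top view.

```bash
cat > fit.py <<'E'
from h import *
from scipy.optimize import least_squares
def rackfit(clouds,verbose=True):
    P=np.concatenate(clouds); 
    # lower floor plane points fit by gradient, initial guess
    best=None
    def toR(p,P):
        c,s=np.cos(p[2]),np.sin(p[2]); d=P[:,:2]-p[:2]
        return np.c_[c*d[:,0]+s*d[:,1],-s*d[:,0]+c*d[:,1],P[:,2]]
    return toR
E
python3 - <<'E'
from h import *
from scipy.optimize import least_squares
C={k:read_camera(k) for k in("top","scene")}
W={k:cloud(C[k]) for k in C}
def toR(p,P):
    c,s=np.cos(p[2]),np.sin(p[2]); d=P[:,:2]-p[:2]
    return np.c_[c*d[:,0]+s*d[:,1],-s*d[:,0]+c*d[:,1],P[:,2]]
# points on lower floor / upper slats
t=W["top"]; reg=t[120:245,190:325].reshape(-1,3); reg=reg[np.isfinite(reg).all(1)&(reg[:,2]>.02)]
print("rack mean",reg.mean(0),len(reg))
T=np.tan(np.radians(15))
def planefit(reg,p0):
    p=np.array(p0,float)
    for it in range(15):
        R=toR(p,reg)
        lo=(R[:,0]>-.118)&(R[:,0]<-.035)&(abs(R[:,1])<.13)
        zl=.022+T*(.030-R[:,0]); ml=lo&(abs(R[:,2]-zl)<(.03 if it<5 else .008))
        up=(R[:,0]>-.015)&(R[:,0]<.08)&(abs(R[:,1])<.13)
        zu=.068+T*(.089-R[:,0]); mu=up&(abs(R[:,2]-zu)<(.03 if it<5 else .006))
        def f(q):
            R2=toR([q[0],q[1],q[2]],reg); 
            return np.r_[(.022+T*(.030-R2[ml,0])-R2[ml,2]),(.068+T*(.089-R2[mu,0])-R2[mu,2])]
        # solve x-shift & yaw along plane; y by extents
        def g(a):
            e=np.array([np.cos(p[2]),np.sin(p[2])]); return f([p[0]+a[0]*e[0],p[1]+a[0]*e[1],p[2]+a[1]])
        r=least_squares(g,[0,0],loss="soft_l1",f_scale=.002)
        e=np.array([np.cos(p[2]),np.sin(p[2])]); p[:2]+=r.x[0]*e; p[2]+=r.x[1]
        R=toR(p,reg); m=(R[:,0]>-.13)&(R[:,0]<.11)&(R[:,2]>.05)&(abs(R[:,1])<.17)
        ys=R[m,1]; off=(np.percentile(ys,.7)+np.percentile(ys,99.3))/2
        n=np.array([-np.sin(p[2]),np.cos(p[2])]); p[:2]+=off*n
    R=toR(p,reg); print("pose",p,np.degrees(p[2]),"n",ml.sum(),mu.sum(),"res",np.abs(g([0,0])).mean(),"yext",np.percentile(ys-off,[0,.7,99.3,100]),"xext",np.percentile(R[m,0],[.5,99.5]))
    return p
p0=[reg[:,0].mean(),reg[:,1].mean(),np.radians(142)]
pt=planefit(reg,p0)
s=W["scene"]; regs=s[180:335,310:455].reshape(-1,3); regs=regs[np.isfinite(regs).all(1)&(regs[:,2]>.02)]
ps=planefit(regs,pt)
np.save("rack.npy",(pt+ps)/2)
# tins / others : points above counter in box
for k,boxes in {"top":dict(lowA=(388,172,28,28),lowB=(449,229,28,28),tall=(415,200,36,36),coaster=(348,222,40,40),sugar=(336,117,34,34),box=(404,130,60,44),oil=(181,163,36,34)),"scene":dict(lowA=(242,208,28,28),lowB=(224,144,26,26),tall=(237,171,30,36),coaster=(308,188,38,30),sugar=(259,279,44,50),box=(200,235,74,60),oil=(467,303,44,50))}.items():
    for n,(u,v,w,h) in boxes.items():
        P=W[k][v-h//2:v+h//2,u-w//2:u+w//2].reshape(-1,3); P=P[np.isfinite(P).all(1)]
        zt=np.percentile(P[:,2],97); top=P[P[:,2]>zt-.006] if n!="coaster" else P[P[:,2]>.003]
        hull=cv2.minAreaRect((top[:,:2]*1000).astype(np.float32))
        print(k,n,"ztop %.3f"%zt,"rect",np.round(hull[0]),np.round(hull[1]),round(hull[2],1),len(top))
# glass
for k,(u,v,w,h) in dict(top=(222,184,34,30),scene=(424,246,40,44)).items():
    P=W[k][v-h//2:v+h//2,u-w//2:u+w//2].reshape(-1,3); P=P[np.isfinite(P).all(1)]; R=toR(pt,P)
    hi=R[:,2]>.13; print(k,"glass z pct",np.percentile(P[:,2],[50,90,98]),hi.sum(),R[hi].mean(0) if hi.any() else None, R[hi].min(0) if hi.any() else None,R[hi].max(0)if hi.any() else None)
E
```

```text
rack mean [0.56855651 0.2405694  0.06967836] 7175
pose [0.5585088  0.24251794 2.45341289] 140.57020372684244 n 2091 1454 res 0.0024713527233186524 yext [-0.16978737 -0.15734847  0.15734847  0.16191683] xext [-0.12350947  0.10562513]
pose [0.5617095  0.24818101 2.4505586 ] 140.40666520881547 n 2637 1833 res 0.0013753712931373662 yext [-0.16097804 -0.15854664  0.15854664  0.16965163] xext [-0.12502551  0.10493757]
top lowA ztop 0.044 rect [ 604. -179.] [56. 60.] 76.2 174
top lowB ztop 0.044 rect [ 416. -373.] [57. 59.] 17.8 185
top tall ztop 0.079 rect [ 505. -258.] [56. 56.] 39.2 265
top coaster ztop 0.011 rect [443. -51.] [127. 127.] 89.8 726
top sugar ztop 0.094 rect [780. -13.] [46. 48.] 69.6 88
top box ztop 0.077 rect [ 739. -229.] [ 96. 148.] 6.3 836
top oil ztop 0.199 rect [622. 477.] [26. 24.] 80.2 66
scene lowA ztop 0.043 rect [ 602. -184.] [62. 59.] 33.0 290
scene lowB ztop 0.043 rect [ 416. -372.] [58. 56.] 37.2 188
scene tall ztop 0.079 rect [ 505. -261.] [57. 56.] 37.1 260
scene coaster ztop 0.010 rect [440. -52.] [112. 118.] 26.6 691
scene sugar ztop 0.089 rect [779. -15.] [56. 54.] 14.1 314
scene box ztop 0.074 rect [ 740. -231.] [ 98. 151.] 6.2 1651
scene oil ztop 0.199 rect [623. 476.] [28. 25.] 10.5 131
top glass z pct [0.08524968 0.14242723 0.15361346] 172 [ 0.07584667 -0.06810323  0.14411907] [ 0.0419253  -0.10034772  0.13006397] [ 0.11005313 -0.03448303  0.16305692]
scene glass z pct [0.09208122 0.14212003 0.15415438] 360 [ 0.07111596 -0.06707995  0.14285567] [ 0.04198157 -0.09798827  0.13012774] [ 0.11070828 -0.03300645  0.16043331]
```

```bash
python3 - <<'E'
import cv2,numpy as np
a=cv2.imread("pics/top0.png")[115:245,160:330]; b=cv2.imread("pics/scene0.png")[175:335,310:490]
a=cv2.resize(a,(400,306),interpolation=cv2.INTER_CUBIC); b=cv2.resize(b,(400,356),interpolation=cv2.INTER_CUBIC)
H=np.zeros((356,800,3),np.uint8); H[:306,:400]=a; H[:,400:]=b; cv2.imwrite("pics/crop1.png",cv2.convertScaleAbs(H,alpha=1.3))
E
```

```text
(no output)
```

View pics/crop1.png

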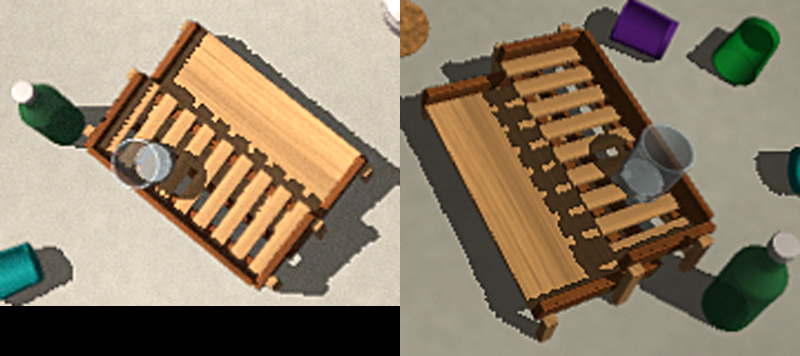

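The crop confirms it: the clear glass leans on the upper tray towards the back stop, at top-view pixel (222,184). Depth has a bias of about 3 mm at the counter, so I'll refit the rack with that bias as a free parameter.

```bash
rm fit.py; cat >> h.py <<'E'
from scipy.optimize import minimize
T=np.tan(np.radians(15))
def toR(p,P):
    c,s=np.cos(p[2]),np.sin(p[2]); d=P[:,:2]-p[:2]
    return np.c_[c*d[:,0]+s*d[:,1],-s*d[:,0]+c*d[:,1],P[:,2]]
def model(R):
    x,y=R[:,0],abs(R[:,1]); h=np.zeros(len(R)); 
    lo=.022+T*(.030-x); up=.068+T*(.089-x); rail=.022/np.cos(np.radians(15))
    inx=(x>-.1245)&(x<.089); isup=x>-.022
    f=np.where(isup,up,lo); h[inx&(y<.140)]=f[inx&(y<.140)]
    m=inx&(y>=.140)&(y<.152); h[m]=f[m]+rail
    gap=inx&isup&(y<.140)&(abs((y+.01625)%.0325-.01625)>.010)
    skip=((x>.089)&(x<.115)&(y<.152))|((y>.152)&(y<.160)&(x>-.13)&(x<.115))
    return h,gap|skip
def rackfit(W,p0):
    P=W.reshape(-1,3); P=P[np.isfinite(P).all(1)]; P=P[np.hypot(*(P[:,:2]-p0[:2]).T)<.21]; P=P[P[:,2]<.13]
    def cost(q):
        R=toR(q[:3],P); h,sk=model(R); r=np.minimum(abs(R[:,2]-q[3]-h),.012); r[sk]=.006; return r.mean()*1e3
    q=np.r_[p0[:3],.003]
    for i in range(4):
        S=np.vstack([q]+[q+d for d in np.diag([.008,.008,.02,.002])/(1+i)])
        q=minimize(cost,q,method="Nelder-Mead",options=dict(initial_simplex=S,xatol=1e-5,fatol=1e-5,maxiter=600)).x
    return q,cost(q)
E
python3 - <<'E'
from h import *
p0=np.load("rack.npy")
for k in("top","scene"):
    c=read_camera(k); W=cloud(c); np.save(k+"W.npy",W)
    for s in (p0,p0+[.008,.0,.01],p0-[.0,.008,.01]):
        q,co=rackfit(W,s); print(k,np.round(q,4),np.degrees(q[2]).round(2),round(co,3))
    # local counter bias
    P=W.reshape(-1,3); 
    for xy in((.604,-.181),(.416,-.373),(.505,-.26),(.442,-.051),(.56,.25)):
        d=np.hypot(P[:,0]-xy[0],P[:,1]-xy[1]); print(xy,"counter", np.nanmedian(P[(d>.05)&(d<.3)&(P[:,2]<.012),2]).round(4),end=";")
    # coaster by colour
    hsv=cv2.cvtColor(c["pixels"],cv2.COLOR_BGR2HSV); d=np.hypot(W[...,0]-.442,W[...,1]+.051)<.09
    m=d&(hsv[...,1]>80); cc=W[m]; r=cv2.minAreaRect((cc[:,:2]*1000).astype(np.float32)); print("\ncoaster",m.sum(),cc.mean(0),r)
o=get_obs(); from scipy.spatial.transform import Rotation as Ro
w,x,y,z=o["tool_rot"]; print(Ro.from_quat([x,y,z,w]).as_matrix().round(3))
E
```

```text
top [5.6140e-01 2.4570e-01 2.4621e+00 1.0000e-04] 141.07 3.798
top [5.6170e-01 2.4550e-01 2.4616e+00 1.0000e-04] 141.04 3.82
top [5.6140e-01 2.4570e-01 2.4617e+00 1.0000e-04] 141.04 3.791
(0.604, -0.181) counter -0.0002;(0.416, -0.373) counter -0.0003;(0.505, -0.26) counter -0.0002;(0.442, -0.051) counter -0.0002;(0.56, 0.25) counter -0.0;
coaster 751 [ 0.44086814 -0.05194028  0.00559312] ((441.1456298828125, -52.01947021484375), (98.04773712158203, 97.9043197631836), 63.19898223876953)
scene [ 5.5890e-01  2.4430e-01  2.4544e+00 -2.0000e-04] 140.63 3.689
scene [ 5.5780e-01  2.4520e-01  2.4531e+00 -3.0000e-04] 140.55 3.668
scene [ 5.578e-01  2.452e-01  2.453e+00 -3.000e-04] 140.54 3.712
(0.604, -0.181) counter 0.0002;(0.416, -0.373) counter 0.0004;(0.505, -0.26) counter 0.0005;(0.442, -0.051) counter 0.0004;(0.56, 0.25) counter -0.0003;
coaster 680 [ 0.44203463 -0.05264664  0.00623816] ((440.3977355957031, -53.534080505371094), (98.38756561279297, 98.4225845336914), 60.18584442138672)
[[ 0.     0.444 -0.896]
 [-0.    -0.896 -0.444]
 [-1.     0.    -0.   ]]
```

```bash
cat >> h.py <<'E'
from scipy.spatial.transform import Rotation as Ro
RACK=np.array([.5597,.2455,np.radians(140.8)])
EX=np.array([np.cos(RACK[2]),np.sin(RACK[2]),0]); EY=np.array([-EX[1],EX[0],0]); EZ=np.array([0,0,1.])
def rw(x,y,z): return np.r_[RACK[:2],0]+x*EX+y*EY+z*EZ   # rack -> world
def NRM(t): t=np.radians(t); return np.sin(t)*EX+np.cos(t)*EZ
def on_floor(x,y,h,tier,t=15):   # point h along lean t above tray floor at rack x,y
    z=(.022+T*(.03-x)) if tier=="lo" else (.068+T*(.089-x)); return rw(x,y,z)+h*NRM(t)
def rot_lean(t,flip=1): X=-NRM(t); Y=-EY*flip; return np.c_[X,Y,np.cross(X,Y)]
def rot_yaw(deg): a=np.radians(deg); X=-EZ; Y=np.array([np.cos(a),np.sin(a),0]); return np.c_[X,Y,np.cross(X,Y)]
def cur():
    o=get_obs(); w,x,y,z=o["tool_rot"]; return o["eef_pos"],Ro.from_quat([x,y,z,w]).as_matrix(),o
def plan(name,pos,R=None):
    p,C,o=cur(); rv=np.zeros(3) if R is None else Ro.from_matrix(R@C.T).as_rotvec(degrees=True)
    print(name,"to",np.round(pos,4),"shift mm",np.round((pos-p)*1e3,1),"rot",np.round(rv,2),"|%.0f|"%np.linalg.norm(rv))
def st():
    p,C,o=cur(); print("t %.1f"%o["t"],"pos",np.round(p,4),"x",C[:,0].round(3),"y",C[:,1].round(3),"F",np.round(o["contact_force"],1),"w %.3f"%o["gripper_width"],"q",np.round(o["q"],2))
E
python3 - <<'E'
from h import *
G=on_floor(.055,-.0643,.036,"up"); print(G)
plan("hover",G+.11*NRM(15),rot_lean(15)); plan("hoverflip",G+.11*NRM(15),rot_lean(15,-1)); plan("via",np.array([.6,-.2,.3]))
# recheck glass: rim points both cams in RACK frame
for k in("top","scene"):
    P=np.load(k+"W.npy").reshape(-1,3); P=P[np.isfinite(P).all(1)]; R=toR(RACK,P)
    s=R[:,2]*np.cos(np.radians(15))+ (R[:,0])*np.sin(np.radians(15))- (.068*np.cos(np.radians(15))+.089*np.sin(np.radians(15))) # height above upper floor
    a=R[:,0]*np.cos(np.radians(15))-R[:,2]*np.sin(np.radians(15))-(.089*np.cos(np.radians(15))-.068*np.sin(np.radians(15))) # along slope rel. stop
    m=(s>.045)&(s<.085)&(abs(R[:,1]+.065)<.06)&(a<.05)&(a>-.1); print(k,m.sum(),"h",s[m].max(),"a",np.percentile(a[m],[1,50,99]),"y",np.percentile(R[m,1],[1,50,99]))
E
```

```text
[0.550497   0.33597947 0.1118836 ]
hover to [0.5284 0.354  0.2181] shift mm [228.9 958.9 -32.2] rot [-17.69   2.   113.7 ] |115|
hoverflip to [0.5284 0.354  0.2181] shift mm [228.9 958.9 -32.2] rot [ -1.77 -15.74 -65.15] |67|
via to [ 0.6 -0.2  0.3] shift mm [300.4 404.9  49.7] rot [0. 0. 0.] |0|
top 224 h 0.07997514052289012 a [-0.06374728 -0.02911861 -0.00035774] y [-0.09666223 -0.06846583 -0.03246047]
scene 501 h 0.07855551144212136 a [-0.06413296 -0.03157992 -0.0005663 ] y [-0.09443695 -0.06287405 -0.03194223]
```

```bash
python3 -m jog '[{"gripper":0,"dx":0.3,"dy":0.4,"dz":0.05,"rz":70},{"gripper":0,"dx":0.3,"dy":0.4,"dz":0.05,"rz":70},{"gripper":0,"dx":0.3,"dy":0.4,"dz":0.05,"rz":70},{"gripper":0,"dx":0.3,"dy":0.4,"dz":0.05,"rz":70},{"gripper":0,"dx":0.3,"dy":0.4,"dz":0.05,"rz":70},{"gripper":0,"dx":0.3,"dy":0.4,"dz":0.05,"rz":70},{"gripper":0,"dx":0.3,"dy":0.4,"dz":0.05,"rz":70},{"gripper":0,"dx":0.3,"dy":0.4,"dz":0.05,"rz":70},{"gripper":0,"dx":0.3,"dy":0.4,"dz":0.05,"rz":70},{"gripper":0,"dx":0.3,"dy":0.4,"dz":0.05,"rz":70}]'
python3 - <<'E'
from h import *
st(); G=on_floor(.0575,-.064,.036,"up"); plan("hover",G+.11*NRM(15),rot_lean(15))
E
```

```text
t 1.1 pos [ 0.2996 -0.6049  0.2503] x [ 0. -0. -1.] y [ 0.444 -0.896  0.   ] F [0.7 0.5 0.4] w 0.997 q [ 1.    0.48  0.02  1.56 -0.01  1.11 -0.08]
hover to [0.5263 0.3553 0.2175] shift mm [226.7 960.2 -32.8] rot [-17.69   2.   113.7 ] |115|$[0]: bad value
```

```bash
python3 -m jog '[{"gripper":0.0,"dx":0.03,"dy":0.04,"dz":0.005,"rx":0.0,"ry":0.0,"rz":8.0}]'; python3 -m jog '[{"gripper":0,"dx":0.03,"dy":0.04,"dz":0.005,"rz":8}]';  python3 -m jog '[{"gripper":0.0,"dx":0.1,"dy":0.1,"dz":0.005,"rx":0.0,"ry":0.0,"rz":40.0}]'; python3 -m jog --help | head -20
```

```text
t: 1.2
eef_pos: [0.3229, -0.57, 0.2545]
tool_rot: [-0.206, -0.675, -0.205, 0.678]
contact_force: [-0.2, -1.1, 0.1]
gripper_width: 1.002
t: 1.3
eef_pos: [0.3635, -0.5302, 0.2574]
tool_rot: [-0.259, -0.658, -0.259, 0.658]
contact_force: [1.2, 0.1, -0.1]
gripper_width: 1.001$[0]: bad value
invalid input: not JSON, or not a number
```

```bash
python3 -m jog '[{"gripper":0,"dx":0.2,"dy":0.3,"dz":0.05,"rx":0,"ry":0,"rz":50},{"gripper":0,"dx":0.2,"dy":0.3,"dz":0.05,"rx":0,"ry":0,"rz":50},{"gripper":0,"dx":0.2,"dy":0.3,"dz":0.05,"rx":0,"ry":0,"rz":50},{"gripper":0,"dx":0.2,"dy":0.3,"dz":0.05,"rx":0,"ry":0,"rz":50},{"gripper":0,"dx":0.2,"dy":0.3,"dz":0.05,"rx":0,"ry":0,"rz":50},{"gripper":0,"dx":0.2,"dy":0.3,"dz":0.05,"rx":0,"ry":0,"rz":50},{"gripper":0,"dx":0.2,"dy":0.3,"dz":0.05,"rx":0,"ry":0,"rz":50},{"gripper":0,"dx":0.2,"dy":0.3,"dz":0.05,"rx":0,"ry":0,"rz":50},{"gripper":0,"dx":0.2,"dy":0.3,"dz":0.05,"rx":0,"ry":0,"rz":50}]'
python3 - <<'E'
from h import *
st(); G=on_floor(.0575,-.064,.036,"up"); plan("hover",G+.11*NRM(15),rot_lean(15))
E
```

```text
t: 2.2
eef_pos: [0.5664, -0.2266, 0.3075]
tool_rot: [0.514, 0.486, 0.514, -0.485]
contact_force: [0.2, -0.5, 0.3]
gripper_width: 0.997
t 2.2 pos [ 0.5664 -0.2266  0.3075] x [ 0.001  0.001 -1.   ] y [0.998 0.057 0.002] F [ 0.2 -0.5  0.3] w 0.997 q [ 0.56  0.35 -0.37  1.63  0.13  1.19  0.22]
hover to [0.5263 0.3553 0.2175] shift mm [-40.1 581.9 -90.1] rot [-13.83  -6.96  47.26] |50|
```

```bash
python3 -m jog '[{"gripper":0,"dx":0.0,"dy":0.3,"dz":-0.03,"rx":-13.8,"ry":-7,"rz":47.3},{"gripper":0,"dx":0.0,"dy":0.3,"dz":-0.03,"rx":-13.8,"ry":-7,"rz":47.3},{"gripper":0,"dx":0.0,"dy":0.3,"dz":-0.03,"rx":-13.8,"ry":-7,"rz":47.3},{"gripper":0,"dx":0.0,"dy":0.3,"dz":-0.03,"rx":-13.8,"ry":-7,"rz":47.3},{"gripper":0,"dx":0.0,"dy":0.3,"dz":-0.03,"rx":-13.8,"ry":-7,"rz":47.3},{"gripper":0,"dx":-0.04,"dy":0.58,"dz":-0.05,"rx":-13.8,"ry":-7,"rz":47.3},{"gripper":0,"dx":-0.04,"dy":0.58,"dz":-0.05,"rx":-13.8,"ry":-7,"rz":47.3},{"gripper":0,"dx":-0.04,"dy":0.58,"dz":-0.05,"rx":-13.8,"ry":-7,"rz":47.3},{"gripper":0,"dx":-0.04,"dy":0.58,"dz":-0.05,"rx":-13.8,"ry":-7,"rz":47.3},{"gripper":0,"dx":-0.04,"dy":0.58,"dz":-0.05,"rx":-13.8,"ry":-7,"rz":47.3}]'
python3 -m jog '[{"gripper":0,"dx":0.0,"dy":0.1,"dz":0,"rx":0,"ry":0,"rz":0},{"gripper":0,"dx":0.0,"dy":0.1,"dz":0,"rx":0,"ry":0,"rz":0},{"gripper":0,"dx":0.0,"dy":0.1,"dz":0,"rx":0,"ry":0,"rz":0},{"gripper":0,"dx":0.0,"dy":0.1,"dz":0,"rx":0,"ry":0,"rz":0}]'
python3 - <<'E'
from h import *
st(); G=on_floor(.0575,-.064,.036,"up"); plan("hover",G+.11*NRM(15),rot_lean(15))
E
```

```text
t: 3.2
eef_pos: [0.5357, 0.2652, 0.263]
tool_rot: [0.747, 0.206, 0.572, -0.27]
contact_force: [2.0, 0.5, -0.9]
gripper_width: 1.002
t: 3.6
eef_pos: [0.5355, 0.3656, 0.2625]
tool_rot: [0.747, 0.205, 0.573, -0.269]
contact_force: [-0.1, -0.6, 0.1]
gripper_width: 0.999
t 3.6 pos [0.5355 0.3656 0.2625] x [ 0.2   -0.166 -0.966] y [ 0.636  0.772 -0.001] F [-0.1 -0.6  0.1] w 0.999 q [-0.33  0.49 -0.67  1.63  0.6   1.21 -0.31]
hover to [0.5263 0.3553 0.2175] shift mm [ -9.2 -10.3 -45. ] rot [0.08 0.01 0.31] |0|
```

```bash
python3 -m jog '[{"gripper":0,"dx":-0.009,"dy":-0.010,"dz":-0.045,"rx":0,"ry":0,"rz":0.3},{"gripper":0,"dx":-0.009,"dy":-0.010,"dz":-0.045,"rx":0,"ry":0,"rz":0.3},{"gripper":0,"dx":-0.004,"dy":-0.014,"dz":-0.07,"rx":0,"ry":0,"rz":0.3},{"gripper":0,"dx":0.001,"dy":-0.018,"dz":-0.095,"rx":0,"ry":0,"rz":0.3},{"gripper":0,"dx":0.007,"dy":-0.023,"dz":-0.122,"rx":0,"ry":0,"rz":0.3},{"gripper":0,"dx":0.010,"dy":-0.026,"dz":-0.137,"rx":0,"ry":0,"rz":0.3},{"gripper":0,"dx":0.013,"dy":-0.028,"dz":-0.151,"rx":0,"ry":0,"rz":0.3},{"gripper":0,"dx":0.013,"dy":-0.028,"dz":-0.151,"rx":0,"ry":0,"rz":0.3}]'
python3 - <<'E'
from h import *
st(); G=on_floor(.0575,-.064,.036,"up"); plan("grasp",G,rot_lean(15)); save("grasp1.png","scene",(370,180,500,330),4)
E
```

```text
t: 4.4
eef_pos: [0.5484, 0.3368, 0.1114]
tool_rot: [0.747, 0.204, 0.573, -0.267]
contact_force: [-1.1, 0.2, 0.3]
gripper_width: 1.001
t 4.4 pos [0.5484 0.3368 0.1114] x [ 0.2   -0.166 -0.966] y [ 0.633  0.774 -0.002] F [-1.1  0.2  0.3] w 1.001 q [-0.34  0.64 -0.59  1.77  0.76  0.96 -0.44]
grasp to [0.5484 0.3373 0.1112] shift mm [ 0.   0.6 -0.2] rot [ 0.1  -0.01  0.09] |0|
```

View pics/grasp1.png

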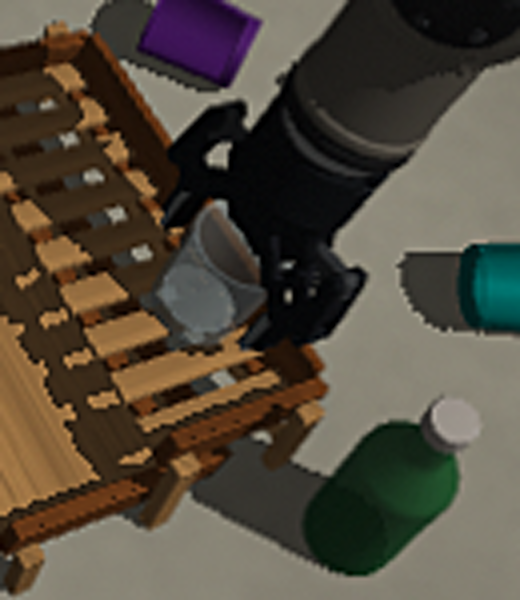

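The glass (crop ~(210,290)) sits between the two open fingers. I'll close gently.

```bash
python3 -m jog '[{"gripper":0.1,"dx":0,"dy":0,"dz":0,"rx":0,"ry":0,"rz":0},{"gripper":0.2,"dx":0,"dy":0,"dz":0,"rx":0,"ry":0,"rz":0},{"gripper":0.3,"dx":0,"dy":0,"dz":0,"rx":0,"ry":0,"rz":0},{"gripper":0.4,"dx":0,"dy":0,"dz":0,"rx":0,"ry":0,"rz":0},{"gripper":0.5,"dx":0,"dy":0,"dz":0,"rx":0,"ry":0,"rz":0},{"gripper":0.5,"dx":0,"dy":0,"dz":0,"rx":0,"ry":0,"rz":0},{"gripper":0.5,"dx":0,"dy":0,"dz":0,"rx":0,"ry":0,"rz":0}]' 30
python3 -m jog '[{"gripper":0.5,"dx":0,"dy":0,"dz":0,"rx":0,"ry":0,"rz":0},{"gripper":0.5,"dx":-0.002,"dy":0.002,"dz":0.01,"rx":0,"ry":0,"rz":0},{"gripper":0.5,"dx":-0.004,"dy":0.003,"dz":0.02,"rx":0,"ry":0,"rz":0},{"gripper":0.5,"dx":-0.008,"dy":0.007,"dz":0.04,"rx":0,"ry":0,"rz":0},{"gripper":0.5,"dx":-0.014,"dy":0.012,"dz":0.07,"rx":0,"ry":0,"rz":0},{"gripper":0.5,"dx":-0.021,"dy":0.017,"dz":0.1,"rx":0,"ry":0,"rz":0},{"gripper":0.5,"dx":-0.025,"dy":0.020,"dz":0.12,"rx":0,"ry":0,"rz":0},{"gripper":0.5,"dx":-0.025,"dy":0.020,"dz":0.12,"rx":0,"ry":0,"rz":0}]'
python3 - <<'E'
from h import *
st(); plan("coaster hover",np.array([.441,-.0525,.15]),rot_yaw(0));plan("coaster hover",np.array([.441,-.0525,.15]),rot_yaw(50.8))
E
```

```text
t: 5.15
eef_pos: [0.5478, 0.3393, 0.114]
tool_rot: [0.748, 0.205, 0.573, -0.265]
contact_force: [-2.8, -1.3, 5.4]
gripper_width: 0.752
t: 5.95
eef_pos: [0.5229, 0.3612, 0.2366]
tool_rot: [0.749, 0.206, 0.572, -0.263]
contact_force: [-0.3, 0.4, -2.7]
gripper_width: 0.757
t 6.0 pos [0.5229 0.3612 0.2366] x [ 0.206 -0.158 -0.966] y [0.63  0.776 0.008] F [-0.3  0.4 -2.7] w 0.757 q [-0.33  0.49 -0.68  1.69  0.62  1.15 -0.35]
coaster hover to [ 0.441  -0.0525  0.15  ] shift mm [ -81.9 -413.7  -86.6] rot [ 13.86   7.09 -50.58] |53|
coaster hover to [ 0.441  -0.0525  0.15  ] shift mm [ -81.9 -413.7  -86.6] rot [ 9.17 11.95 -0.08] |15|
```

```bash
python3 -m jog '[{"gripper":0.5,"dx":-0.02,"dy":-0.1,"dz":0.02,"rx":6,"ry":3,"rz":-20},{"gripper":0.5,"dx":-0.02,"dy":-0.1,"dz":0.02,"rx":6,"ry":3,"rz":-20},{"gripper":0.5,"dx":-0.08,"dy":-0.41,"dz":0.02,"rx":13.9,"ry":7.1,"rz":-50.6},{"gripper":0.5,"dx":-0.08,"dy":-0.41,"dz":0.02,"rx":13.9,"ry":7.1,"rz":-50.6},{"gripper":0.5,"dx":-0.08,"dy":-0.41,"dz":0.02,"rx":13.9,"ry":7.1,"rz":-50.6},{"gripper":0.5,"dx":-0.08,"dy":-0.41,"dz":0.02,"rx":13.9,"ry":7.1,"rz":-50.6},{"gripper":0.5,"dx":-0.08,"dy":-0.41,"dz":0.0,"rx":13.9,"ry":7.1,"rz":-50.6},{"gripper":0.5,"dx":-0.08,"dy":-0.41,"dz":0.0,"rx":13.9,"ry":7.1,"rz":-50.6},{"gripper":0.5,"dx":-0.08,"dy":-0.41,"dz":-0.02,"rx":13.9,"ry":7.1,"rz":-50.6},{"gripper":0.5,"dx":-0.08,"dy":-0.41,"dz":-0.04,"rx":13.9,"ry":7.1,"rz":-50.6}]'
python3 -m jog '[{"gripper":0.5,"dx":0,"dy":0,"dz":0,"rx":0,"ry":0,"rz":0},{"gripper":0.5,"dx":0,"dy":0,"dz":0,"rx":0,"ry":0,"rz":0}]'
python3 - <<'E'
from h import *
st(); plan("coaster hover",np.array([.441,-.0525,.15]),rot_yaw(0))
c=save("hold.png","scene",(250,100,410,220),4); W=cloud(c)
save("hold_top.png","top",(270,150,430,270),4)
E
```

```text
t: 6.95
eef_pos: [0.4411, -0.0562, 0.1909]
tool_rot: [-0.496, -0.5, -0.5, 0.504]
contact_force: [-0.4, 0.2, -2.5]
gripper_width: 0.756
t: 7.15
eef_pos: [0.4426, -0.0512, 0.1922]
tool_rot: [0.498, 0.498, 0.502, -0.502]
contact_force: [0.4, 0.3, -1.7]
gripper_width: 0.753
t 7.2 pos [ 0.4426 -0.0512  0.1922] x [-0.008  0.001 -1.   ] y [ 1.     0.    -0.008] F [ 0.4  0.3 -1.7] w 0.753 q [ 0.39  0.21 -0.46  2.11  0.12  0.85 -0.14]
coaster hover to [ 0.441  -0.0525  0.15  ] shift mm [ -1.6  -1.3 -42.2] rot [-0.09 -0.47 -0.01] |0|
```

View pics/hold.png

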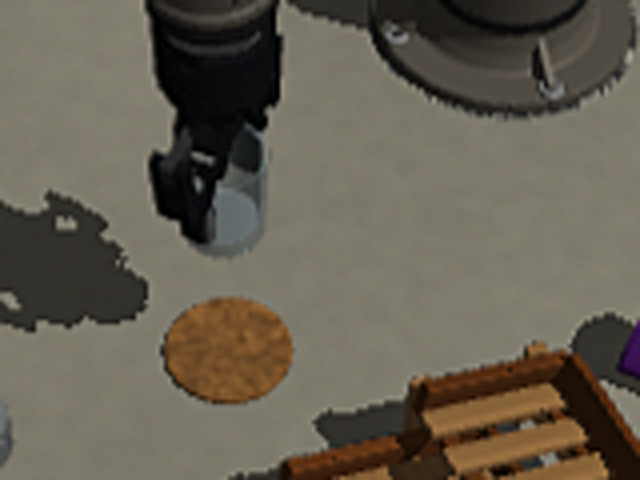

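The glass hangs upright in the jaws with its base at crop (225,245), and the coaster is at (228,350). Next I'll measure the offset of the glass from the TCP.

```bash
python3 - <<'E'
from h import *
p,_,_=cur()
for k in("scene","top"):
    c=read_camera(k); W=cloud(c); g=c["pixels"].mean(-1)
    m=(np.hypot(W[...,0]-p[0],W[...,1]-p[1])<.06)&(W[...,2]>.08)&(W[...,2]<p[2]+.06)&(g>70)
    P=W[m]; print(k,m.sum(),"z",np.percentile(P[:,2],[0,2,10,50,90,100]).round(4) if len(P) else 0)
    for a,b in((.13,.16),(.16,.18),(.18,.2),(.2,.24)):
        Q=P[(P[:,2]>a)&(P[:,2]<b)]
        if len(Q): print(a,b,len(Q),"x",np.percentile(Q[:,0],[2,98]).round(4),"y",np.percentile(Q[:,1],[2,98]).round(4))
    d=cut_out(k,"tumbler"); 
    for e in d[:3]:
        Q=W[e["mask"]]; Q=Q[np.isfinite(Q).all(1)]; Q=Q[Q[:,2]>.08]
        print(e["conf"],e["box"], len(Q), [np.percentile(Q[:,i],[2,50,98]).round(4) for i in range(3)] if len(Q)else 0)
E
```

```text
scene 269 z [0.1544 0.1583 0.1634 0.1923 0.2276 0.232 ]
0.13 0.16 14 x [0.4377 0.4705] y [-0.0553 -0.0238]
0.16 0.18 77 x [0.4152 0.4712] y [-0.0673 -0.023 ]
0.18 0.2 68 x [0.4145 0.4705] y [-0.0752 -0.022 ]
0.2 0.24 110 x [0.4176 0.4745] y [-0.0527 -0.0202]
0.84 [308.9, 147.7, 22.7, 27.6] 374 [array([0.4132, 0.4546, 0.4775]), array([-0.0623, -0.0348, -0.0207]), array([0.1592, 0.1997, 0.232 ])]
0.79 [467.5, 199.6, 30.0, 30.4] 0 0
0.68 [421.0, 188.0, 33.7, 26.8] 0 0
top 17 z [0.1654 0.1658 0.1678 0.2212 0.2301 0.2311]
0.16 0.18 4 x [0.4204 0.4313] y [-0.0326 -0.0243]
0.18 0.2 2 x [0.4267 0.4322] y [-0.0257 -0.0231]
0.2 0.24 11 x [0.42  0.436] y [-0.0304 -0.0209]
0.96 [248.4, 262.4, 27.5, 23.4] 0 0
0.88 [162.7, 230.4, 27.2, 24.9] 0 0
0.57 [204.3, 273.4, 19.8, 34.1] 0 0
```

```bash
python3 -m jog '[{"gripper":0.5,"dx":-0.0015,"dy":0,"dz":-0.04,"rx":0,"ry":-0.47,"rz":0},{"gripper":0.5,"dx":-0.0015,"dy":0,"dz":-0.08,"rx":0,"ry":-0.47,"rz":0},{"gripper":0.5,"dx":-0.0015,"dy":0,"dz":-0.11,"rx":0,"ry":-0.47,"rz":0},{"gripper":0.5,"dx":-0.0015,"dy":0,"dz":-0.13,"rx":0,"ry":-0.47,"rz":0},{"gripper":0.5,"dx":-0.0015,"dy":0,"dz":-0.138,"rx":0,"ry":-0.47,"rz":0},{"gripper":0.5,"dx":-0.0015,"dy":0,"dz":-0.142,"rx":0,"ry":-0.47,"rz":0},{"gripper":0.5,"dx":-0.0015,"dy":0,"dz":-0.145,"rx":0,"ry":-0.47,"rz":0},{"gripper":0.5,"dx":-0.0015,"dy":0,"dz":-0.146,"rx":0,"ry":-0.47,"rz":0},{"gripper":0.5,"dx":-0.0015,"dy":0,"dz":-0.146,"rx":0,"ry":-0.47,"rz":0}]'
python3 -m jog '[{"gripper":0.5,"dx":0,"dy":0,"dz":-0.001,"rx":0,"ry":0,"rz":0},{"gripper":0.5,"dx":0,"dy":0,"dz":-0.002,"rx":0,"ry":0,"rz":0},{"gripper":0.5,"dx":0,"dy":0,"dz":-0.002,"rx":0,"ry":0,"rz":0}]'
```

```text
t: 8.35
eef_pos: [0.4419, -0.0516, 0.0471]
tool_rot: [0.5, 0.501, 0.499, -0.499]
contact_force: [-0.4, 0.5, -3.3]
gripper_width: 0.756
t: 8.65
eef_pos: [0.4417, -0.0515, 0.0451]
tool_rot: [0.5, 0.501, 0.499, -0.499]
contact_force: [-2.7, 0.9, 5.8]
gripper_width: 0.75
```

Contact with the coaster is felt (−3 to +6 N), so I'll release.

```bash
python3 -m jog '[{"gripper":0.22,"dx":0,"dy":0,"dz":0,"rx":0,"ry":0,"rz":0},{"gripper":0.18,"dx":0,"dy":0,"dz":0,"rx":0,"ry":0,"rz":0},{"gripper":0.1,"dx":0,"dy":0,"dz":0,"rx":0,"ry":0,"rz":0},{"gripper":0,"dx":0,"dy":0,"dz":0,"rx":0,"ry":0,"rz":0},{"gripper":0,"dx":0,"dy":0,"dz":0,"rx":0,"ry":0,"rz":0},{"gripper":0,"dx":0,"dy":0,"dz":0,"rx":0,"ry":0,"rz":0}]'
python3 -m jog '[{"gripper":0,"dx":0,"dy":0,"dz":0.015,"rx":0,"ry":0,"rz":0},{"gripper":0,"dx":0,"dy":0,"dz":0.03,"rx":0,"ry":0,"rz":0},{"gripper":0,"dx":0,"dy":0,"dz":0.06,"rx":0,"ry":0,"rz":0},{"gripper":0,"dx":0,"dy":0,"dz":0.1,"rx":0,"ry":0,"rz":0},{"gripper":0,"dx":0,"dy":0,"dz":0.15,"rx":0,"ry":0,"rz":0},{"gripper":0,"dx":0.05,"dy":-0.1,"dz":0.18,"rx":0,"ry":0,"rz":0},{"gripper":0,"dx":0.05,"dy":-0.1,"dz":0.18,"rx":0,"ry":0,"rz":0},{"gripper":0,"dx":0.05,"dy":-0.1,"dz":0.18,"rx":0,"ry":0,"rz":0},{"gripper":0,"dx":0.05,"dy":-0.1,"dz":0.18,"rx":0,"ry":0,"rz":0}]'
cat >> h.py <<'E'
def tins(W,guess,hh,r=.05):
    out=[]
    for g in guess:
        P=W.reshape(-1,3); P=P[np.isfinite(P).all(1)]; P=P[(np.hypot(P[:,0]-g[0],P[:,1]-g[1])<r)&(P[:,2]>hh-.007)&(P[:,2]<hh+.008)]
        if len(P)<20: out.append(None); continue
        rr=cv2.minAreaRect((P[:,:2]*1000).astype(np.float32)); out.append((np.round(rr[0],1),np.round(rr[1],1),round(rr[2],1),len(P)))
    return out
E
python3 - <<'E'
from h import *
st()
for k in("scene","top"):
    c=save("g_%s.png"%k,k,(250,100,410,220) if k=="scene" else None,4 if k=="scene" else 1); W=cloud(c)
    print(k,tins(W,[(.604,-.181),(.416,-.373)],.04),tins(W,[(.505,-.26)],.076),"glass",tins(W,[(.441,-.0525)],.081))
    for l in("low_tin0","tall_tin0"): print(l,[(round(d["conf"],2),np.round(d["box"]).astype(int).tolist()) for d in spot_in(k,l)])
E
```

```text
t: 9.25
eef_pos: [0.4414, -0.0515, 0.0444]
tool_rot: [0.5, 0.501, 0.5, -0.5]
contact_force: [-0.5, -0.0, 0.1]
gripper_width: 1.003
t: 10.15
eef_pos: [0.4921, -0.154, 0.2248]
tool_rot: [0.499, 0.502, 0.498, -0.5]
contact_force: [-1.0, 0.3, -0.1]
gripper_width: 0.999
t 10.2 pos [ 0.4921 -0.154   0.2248] x [ 0.003  0.001 -1.   ] y [ 1.    -0.005  0.003] F [-1.   0.3 -0.1] w 0.999 q [ 0.53  0.27 -0.41  1.94  0.13  0.95  0.06]
scene [(array([ 570.3, -167.5]), array([55.7, 26.2]), 63.1, 117), (array([ 414. , -374.6]), array([60., 57.]), 45.9, 206)] [(array([ 505. , -260.8]), array([59.4, 56.2]), 40.6, 289)] glass [(array([440.6, -53. ]), array([64.6, 63.8]), 10.5, 121)]
low_tin0 [(0.94, [257, 197, 24, 24]), (0.57, [222, 144, 17, 21])]
tall_tin0 [(0.72, [236, 170, 20, 30])]
top [(array([ 574.7, -155.8]), array([22.6, 21.9]), 45.4, 39), (array([ 416.3, -373.2]), array([63.5, 54.8]), 89.0, 276)] [None] glass [(array([440.6, -52. ]), array([62.9, 63.9]), 44.6, 86)]
low_tin0 [(0.8, [450, 230, 25, 15]), (0.58, [378, 186, 11, 17])]
tall_tin0 []
```

View pics/g_scene.png

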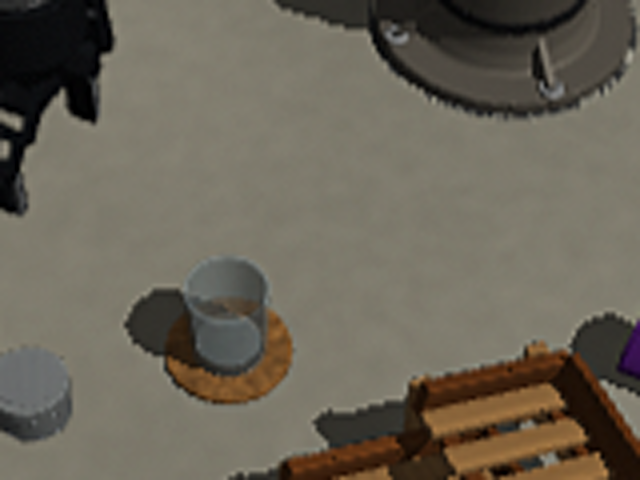

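The glass stands upright at the centre of the coaster (offset about 1 mm). One round tin has been knocked aside, so I'll re-measure it.

```bash
python3 - <<'E'
from h import *
c=read_camera("scene"); W=cloud(c)
for g in((.57,-.14),(.56,-.13),(.56,-.145)): print(tins(W,[g],.04,.055))
c2=read_camera("top"); W2=cloud(c2); print("top",tins(W2,[(.56,-.14)],.04,.055))
A=W[tuple(np.array([197,257]))]; print("px",A)
E
```

```text
[(array([ 554.7, -160.1]), array([58.9, 60.5]), 73.3, 301)]
[(array([ 556.2, -157.3]), array([53.4, 60.4]), 68.9, 277)]
[(array([ 555.1, -160.6]), array([60.6, 61.6]), 59.5, 306)]
top [(array([ 556.8, -146.5]), array([31.5, 60.3]), 79.2, 132)]
px [ 0.56073651 -0.15489325  0.04124201]
```

```bash
python3 - <<'E'
from h import *
plan("A hover",np.array([.555,-.160,.12]),rot_yaw(50.8)); plan("A grasp",np.array([.555,-.160,.026]),rot_yaw(50.8))
E
```

```text
A hover to [ 0.555 -0.16   0.12 ] shift mm [  64.    -9.5 -104.1] rot [-0.09 -0.   50.74] |51|
A grasp to [ 0.555 -0.16   0.026] shift mm [  64.    -9.5 -198.1] rot [-0.09 -0.   50.74] |51|
```

```bash
python3 -m jog '[{"gripper":0,"dx":0.064,"dy":-0.0095,"dz":-0.08,"rx":0,"ry":0,"rz":50.7},{"gripper":0,"dx":0.064,"dy":-0.0095,"dz":-0.08,"rx":0,"ry":0,"rz":50.7},{"gripper":0,"dx":0.064,"dy":-0.0095,"dz":-0.08,"rx":0,"ry":0,"rz":50.7},{"gripper":0,"dx":0.064,"dy":-0.0095,"dz":-0.08,"rx":0,"ry":0,"rz":50.7},{"gripper":0,"dx":0.064,"dy":-0.0095,"dz":-0.08,"rx":0,"ry":0,"rz":50.7},{"gripper":0,"dx":0.064,"dy":-0.0095,"dz":-0.08,"rx":0,"ry":0,"rz":50.7},{"gripper":0,"dx":0.064,"dy":-0.0095,"dz":-0.12,"rx":0,"ry":0,"rz":50.7},{"gripper":0,"dx":0.064,"dy":-0.0095,"dz":-0.16,"rx":0,"ry":0,"rz":50.7},{"gripper":0,"dx":0.064,"dy":-0.0095,"dz":-0.185,"rx":0,"ry":0,"rz":50.7},{"gripper":0,"dx":0.064,"dy":-0.0095,"dz":-0.198,"rx":0,"ry":0,"rz":50.7}]'
python3 -m jog '[{"gripper":0,"dx":0,"dy":0,"dz":0,"rx":0,"ry":0,"rz":0},{"gripper":0.2,"dx":0,"dy":0,"dz":0,"rx":0,"ry":0,"rz":0},{"gripper":0.4,"dx":0,"dy":0,"dz":0,"rx":0,"ry":0,"rz":0},{"gripper":0.5,"dx":0,"dy":0,"dz":0,"rx":0,"ry":0,"rz":0},{"gripper":0.5,"dx":0,"dy":0,"dz":0,"rx":0,"ry":0,"rz":0},{"gripper":0.5,"dx":0,"dy":0,"dz":0,"rx":0,"ry":0,"rz":0}]' 40
python3 -c "
from h import *
st()"
```

```text
t: 11.55
eef_pos: [0.5538, -0.1603, 0.024]
tool_rot: [0.664, 0.238, 0.667, -0.237]
contact_force: [0.3, 0.3, -0.7]
gripper_width: 0.999
t: 12.15
eef_pos: [0.5568, -0.1611, 0.0283]
tool_rot: [0.667, 0.239, 0.665, -0.237]
contact_force: [-0.3, 0.6, 6.8]
gripper_width: 0.711
t 12.2 pos [ 0.5568 -0.1611  0.0283] x [ 0.003  0.001 -1.   ] y [0.634 0.773 0.003] F [-0.3  0.6  6.8] w 0.711 q [ 0.53  0.66 -0.47  1.91  0.46  0.67  0.66]
```

```bash
python3 - <<'E'
from h import *
for y in(-.06,.06):
    p=on_floor(-.085,y,.0275,"lo"); plan("place y%.2f"%y,p,rot_lean(15)); plan(" hover",p+.09*NRM(15),rot_lean(15))
print("slope dir",EX*np.cos(np.radians(15))-EZ*np.sin(np.radians(15)),"n",NRM(15))
E
```

```text
place y-0.06 to [0.658  0.2428 0.0794] shift mm [101.2 403.9  51.1] rot [ -9.54 -11.44   0.11] |15|
 hover to [0.6399 0.2575 0.1663] shift mm [ 83.2 418.6 138.1] rot [ -9.54 -11.44   0.11] |15|
place y0.06 to [0.5821 0.1498 0.0794] shift mm [ 25.4 310.9  51.1] rot [ -9.54 -11.44   0.11] |15|
 hover to [0.5641 0.1645 0.1663] shift mm [  7.3 325.6 138.1] rot [ -9.54 -11.44   0.11] |15|
slope dir [-0.7485389   0.61049343 -0.25881905] n [-0.20057039  0.16358122  0.96592583]
```

```bash
python3 -m jog '[{"gripper":0.5,"dx":0,"dy":0,"dz":0.03,"rx":0,"ry":0,"rz":0},{"gripper":0.5,"dx":0,"dy":0,"dz":0.08,"rx":0,"ry":0,"rz":0},{"gripper":0.5,"dx":0,"dy":0.02,"dz":0.13,"rx":0,"ry":0,"rz":0},{"gripper":0.5,"dx":0.083,"dy":0.419,"dz":0.16,"rx":-9.5,"ry":-11.4,"rz":0},{"gripper":0.5,"dx":0.083,"dy":0.419,"dz":0.16,"rx":-9.5,"ry":-11.4,"rz":0},{"gripper":0.5,"dx":0.083,"dy":0.419,"dz":0.16,"rx":-9.5,"ry":-11.4,"rz":0},{"gripper":0.5,"dx":0.083,"dy":0.419,"dz":0.16,"rx":-9.5,"ry":-11.4,"rz":0},{"gripper":0.5,"dx":0.083,"dy":0.419,"dz":0.16,"rx":-9.5,"ry":-11.4,"rz":0},{"gripper":0.5,"dx":0.083,"dy":0.419,"dz":0.16,"rx":-9.5,"ry":-11.4,"rz":0},{"gripper":0.5,"dx":0.083,"dy":0.419,"dz":0.16,"rx":-9.5,"ry":-11.4,"rz":0}]'
python3 -m jog '[{"gripper":0.5,"dx":0.005,"dy":0.1,"dz":0,"rx":0,"ry":0,"rz":0},{"gripper":0.5,"dx":0.005,"dy":0.1,"dz":0,"rx":0,"ry":0,"rz":0},{"gripper":0.5,"dx":0.005,"dy":0.1,"dz":0,"rx":0,"ry":0,"rz":0}]'
python3 - <<'E'
from h import *
st(); p=on_floor(-.085,-.06,.0275,"lo"); plan("hover",p+.09*NRM(15),rot_lean(15)); plan("place+4",p+.004*NRM(15),rot_lean(15))
E
```

```text
t: 13.15
eef_pos: [0.6251, 0.195, 0.1819]
tool_rot: [0.746, 0.205, 0.574, -0.267]
contact_force: [0.5, -0.0, -0.8]
gripper_width: 0.713
t: 13.45
eef_pos: [0.6273, 0.3039, 0.1817]
tool_rot: [0.746, 0.205, 0.577, -0.26]
contact_force: [-1.3, 0.2, -1.3]
gripper_width: 0.715
t 13.4 pos [0.6273 0.3039 0.1817] x [ 0.198 -0.152 -0.968] y [0.625 0.78  0.005] F [-1.3  0.2 -1.3] w 0.715 q [-0.28  0.6  -0.54  1.62  0.64  1.04 -0.17]
hover to [0.6399 0.2575 0.1663] shift mm [ 12.7 -46.4 -15.4] rot [-0.56 -0.23 -0.5 ] |1|
place+4 to [0.6572 0.2434 0.0832] shift mm [ 29.9 -60.4 -98.5] rot [-0.56 -0.23 -0.5 ] |1|
```

```bash
python3 -m jog '[{"gripper":0.5,"dx":0.0127,"dy":-0.0464,"dz":-0.0154,"rx":-0.5,"ry":-0.2,"rz":-0.5},{"gripper":0.5,"dx":0.0127,"dy":-0.0464,"dz":-0.0154,"rx":-0.5,"ry":-0.2,"rz":-0.5},{"gripper":0.5,"dx":0.019,"dy":-0.0515,"dz":-0.045,"rx":-0.5,"ry":-0.2,"rz":-0.5},{"gripper":0.5,"dx":0.025,"dy":-0.0563,"dz":-0.075,"rx":-0.5,"ry":-0.2,"rz":-0.5},{"gripper":0.5,"dx":0.028,"dy":-0.0588,"dz":-0.09,"rx":-0.5,"ry":-0.2,"rz":-0.5},{"gripper":0.5,"dx":0.030,"dy":-0.0604,"dz":-0.0985,"rx":-0.5,"ry":-0.2,"rz":-0.5},{"gripper":0.5,"dx":0.030,"dy":-0.0604,"dz":-0.0985,"rx":-0.5,"ry":-0.2,"rz":-0.5},{"gripper":0.5,"dx":0.030,"dy":-0.0604,"dz":-0.0985,"rx":-0.5,"ry":-0.2,"rz":-0.5}]'
python3 -m jog '[{"gripper":0.5,"dx":0.0004,"dy":-0.0003,"dz":-0.002,"rx":0,"ry":0,"rz":0},{"gripper":0.5,"dx":0.0004,"dy":-0.0003,"dz":-0.002,"rx":0,"ry":0,"rz":0}]'
python3 -m jog '[{"gripper":0.5,"dx":0.0004,"dy":-0.0003,"dz":-0.002,"rx":0,"ry":0,"rz":0},{"gripper":0.5,"dx":0.0004,"dy":-0.0003,"dz":-0.002,"rx":0,"ry":0,"rz":0}]'
```

```text
t: 14.25
eef_pos: [0.6604, 0.2333, 0.0835]
tool_rot: [0.747, 0.205, 0.571, -0.272]
contact_force: [-1.1, -0.4, -0.8]
gripper_width: 0.712
t: 14.45
eef_pos: [0.6609, 0.2333, 0.0821]
tool_rot: [0.747, 0.205, 0.571, -0.272]
contact_force: [-2.0, 0.6, 6.1]
gripper_width: 0.715
t: 14.65
eef_pos: [0.661, 0.2333, 0.082]
tool_rot: [0.747, 0.205, 0.571, -0.272]
contact_force: [-9.2, -0.6, 19.2]
gripper_width: 0.715
```

```bash
python3 -m jog '[{"gripper":0.2,"dx":0,"dy":0,"dz":0,"rx":0,"ry":0,"rz":0},{"gripper":0.1,"dx":0,"dy":0,"dz":0,"rx":0,"ry":0,"rz":0},{"gripper":0,"dx":0,"dy":0,"dz":0,"rx":0,"ry":0,"rz":0},{"gripper":0,"dx":0,"dy":0,"dz":0,"rx":0,"ry":0,"rz":0},{"gripper":0,"dx":-0.004,"dy":0.003,"dz":0.02,"rx":0,"ry":0,"rz":0},{"gripper":0,"dx":-0.008,"dy":0.0066,"dz":0.04,"rx":0,"ry":0,"rz":0},{"gripper":0,"dx":-0.016,"dy":0.013,"dz":0.08,"rx":0,"ry":0,"rz":0},{"gripper":0,"dx":-0.016,"dy":0.013,"dz":0.1,"rx":0,"ry":0,"rz":0}]'
cat >> h.py <<'E'
def lowcheck(W):  # tin-top points above lower floor (35..47 mm), in rack frame (along-slope dist from stop, y)
    P=W.reshape(-1,3); P=P[np.isfinite(P).all(1)]; R=toR(RACK,P); c,s=np.cos(np.radians(15)),np.sin(np.radians(15))
    h=(R[:,0]-.03)*s+(R[:,2]-.022)*c; a=-(R[:,0]-.03)*c+(R[:,2]-.022)*s
    m=(h>.033)&(h<.048)&(a>.02)&(a<.17)&(abs(R[:,1])<.135); return np.c_[a,R[:,1],h][m]
E
python3 - <<'E'
from h import *
st()
for k in("scene","top"):
    c=read_camera(k); Q=lowcheck(cloud(c))
    if len(Q)>5: print(k,len(Q),"a",np.percentile(Q[:,0],[1,50,99]).round(4),"y",np.percentile(Q[:,1],[1,50,99]).round(4),"h",np.median(Q[:,2]).round(4))
    if k=="scene": save("tinA.png",k,(310,180,460,330),4)
x=-.147; y=-.0545
tip=rw(x,y,.022+T*(.03-x)+.010); p=tip+.017*NRM(-15); plan("pre",p,rot_lean(-15)); plan("preup",p+np.array([0,0,.09]),rot_lean(-15))
E
```

```text
t: 15.45
eef_pos: [0.6447, 0.2486, 0.1839]
tool_rot: [0.748, 0.206, 0.571, -0.269]
contact_force: [0.2, 0.6, 0.1]
gripper_width: 1.002
t 15.4 pos [0.6447 0.2486 0.1839] x [ 0.204 -0.168 -0.965] y [0.638 0.77  0.001] F [0.2 0.6 0.1] w 1.002 q [-0.2   0.57 -0.52  1.65  0.64  1.02 -0.12]
scene 431 a [0.0974 0.1288 0.1561] y [-0.0829 -0.0548 -0.0243] h 0.0401
top 146 a [0.1232 0.1397 0.1567] y [-0.0837 -0.0539 -0.024 ] h 0.0402
pre to [0.7115 0.192  0.0958] shift mm [ 65.6 -54.  -85.8] rot [19.36 23.4   0.6 ] |30|
preup to [0.7115 0.192  0.1858] shift mm [ 65.6 -54.    4.2] rot [19.36 23.4   0.6 ] |30|
```

View pics/tinA.png

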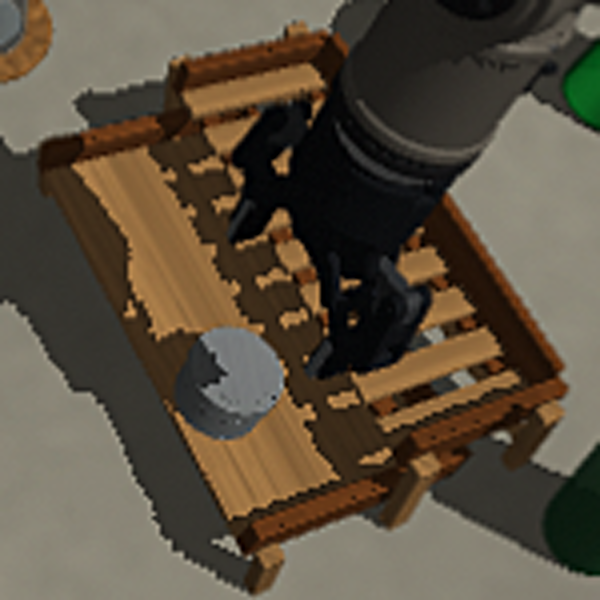

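```bash
python3 -m jog '[{"gripper":0.72,"dx":0.066,"dy":-0.054,"dz":0.01,"rx":19.4,"ry":23.4,"rz":0.6},{"gripper":0.72,"dx":0.066,"dy":-0.054,"dz":0.01,"rx":19.4,"ry":23.4,"rz":0.6},{"gripper":0.72,"dx":0.066,"dy":-0.054,"dz":0.01,"rx":19.4,"ry":23.4,"rz":0.6},{"gripper":0.72,"dx":0.066,"dy":-0.054,"dz":0.004,"rx":19.4,"ry":23.4,"rz":0.6},{"gripper":0.72,"dx":0.066,"dy":-0.054,"dz":0.004,"rx":19.4,"ry":23.4,"rz":0.6},{"gripper":0.72,"dx":0.066,"dy":-0.054,"dz":0.004,"rx":19.4,"ry":23.4,"rz":0.6},{"gripper":0.72,"dx":0.066,"dy":-0.054,"dz":-0.03,"rx":19.4,"ry":23.4,"rz":0.6},{"gripper":0.72,"dx":0.066,"dy":-0.054,"dz":-0.05,"rx":19.4,"ry":23.4,"rz":0.6},{"gripper":0.72,"dx":0.066,"dy":-0.054,"dz":-0.05,"rx":19.4,"ry":23.4,"rz":0.6}]'
python3 - <<'E'
from h import *
st(); x=-.147; y=-.0545
tip=rw(x,y,.022+T*(.03-x)+.010); p=tip+.017*NRM(-15); plan("pre",p,rot_lean(-15))
c=read_camera("scene"); W=cloud(c); P,C,_=cur(); m=(np.hypot(W[...,0]-P[0]+0,W[...,1]-P[1])<.06)&(W[...,2]>.09); 
D=(W[m]-P)@C; print("tool-frame reach of fingers: x max",np.percentile(D[:,0],[95,99,100]).round(4)," z ext near tips",np.percentile(D[D[:,0]>-.01][:,2],[2,98]).round(4),"y",np.percentile(D[D[:,0]>-.01][:,1],[2,98]).round(4))
E
```

```text
t: 16.5
eef_pos: [0.7076, 0.1919, 0.1251]
tool_rot: [0.571, 0.262, 0.75, -0.205]
contact_force: [-0.9, -1.5, -1.4]
gripper_width: 0.28
t 16.5 pos [0.7076 0.1919 0.1251] x [-0.211  0.159 -0.965] y [ 0.628  0.778 -0.009] F [-0.9 -1.5 -1.4] w 0.280 q [ 0.1   0.87 -0.65  1.31  0.27  1.23  0.39]
pre to [0.7115 0.192  0.0958] shift mm [  3.9   0.1 -29.2] rot [ 0.22 -0.54 -0.32] |1|
tool-frame reach of fingers: x max [0.041  0.045  0.0476]  z ext near tips [-0.0483 -0.0103] y [-0.0207  0.0247]
```

```bash
python3 -m jog '[{"gripper":0.72,"dx":0.004,"dy":0,"dz":-0.029,"rx":0.2,"ry":-0.5,"rz":-0.3},{"gripper":0.72,"dx":0.004,"dy":0,"dz":-0.029,"rx":0.2,"ry":-0.5,"rz":-0.3},{"gripper":0.72,"dx":-0.0035,"dy":0.006,"dz":-0.0316,"rx":0.2,"ry":-0.5,"rz":-0.3},{"gripper":0.72,"dx":-0.011,"dy":0.012,"dz":-0.034,"rx":0.2,"ry":-0.5,"rz":-0.3},{"gripper":0.72,"dx":-0.0185,"dy":0.018,"dz":-0.0367,"rx":0.2,"ry":-0.5,"rz":-0.3},{"gripper":0.72,"dx":-0.026,"dy":0.0244,"dz":-0.0394,"rx":0.2,"ry":-0.5,"rz":-0.3},{"gripper":0.72,"dx":-0.0335,"dy":0.0305,"dz":-0.042,"rx":0.2,"ry":-0.5,"rz":-0.3},{"gripper":0.72,"dx":-0.041,"dy":0.0366,"dz":-0.0445,"rx":0.2,"ry":-0.5,"rz":-0.3},{"gripper":0.72,"dx":-0.0485,"dy":0.0427,"dz":-0.047,"rx":0.2,"ry":-0.5,"rz":-0.3},{"gripper":0.72,"dx":-0.056,"dy":0.0488,"dz":-0.0497,"rx":0.2,"ry":-0.5,"rz":-0.3}]'
python3 - <<'E'
from h import *
st(); P,C,_=cur(); tip=P+.017*C[:,0]; R=toR(RACK,tip[None])[0]; print("tip rack",R, "a",-(R[0]-.03)*.966+(R[2]-.022)*.2588,"h",(R[0]-.03)*.2588+(R[2]-.022)*.966)
c=save("push1.png","scene",(310,180,460,330),4); Q=lowcheck(cloud(c)); print(len(Q),"a",np.percentile(Q[:,0],[1,50,99]).round(4),"y",np.percentile(Q[:,1],[1,50,99]).round(4))
E
```

```text
t: 17.55
eef_pos: [0.6542, 0.2405, 0.0786]
tool_rot: [0.575, 0.268, 0.746, -0.204]
contact_force: [0.4, -0.2, -0.1]
gripper_width: 0.28
t 17.6 pos [0.6542 0.2405 0.0786] x [-0.196  0.167 -0.966] y [0.634 0.773 0.005] F [ 0.4 -0.2 -0.1] w 0.280 q [ 0.06  0.86 -0.65  1.47  0.28  1.06  0.3 ]
tip rack [-0.07199325 -0.05590711  0.06213338] a 0.10891199621662186 h 0.012372997267442527
275 a [0.0562 0.0745 0.1017] y [-0.0847 -0.0615 -0.0248]
```

View pics/push1.png

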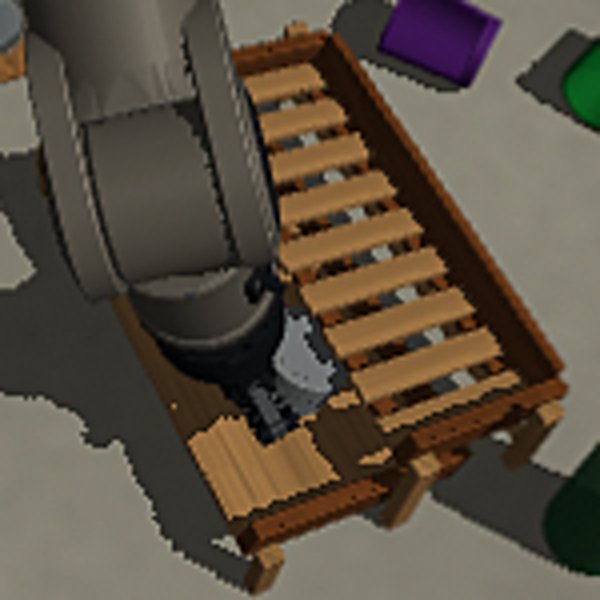

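```bash
python3 -m jog '[{"gripper":0.72,"dx":-0.006,"dy":0.0049,"dz":-0.0021,"rx":0,"ry":0,"rz":0},{"gripper":0.72,"dx":-0.012,"dy":0.0098,"dz":-0.0041,"rx":0,"ry":0,"rz":0},{"gripper":0.72,"dx":-0.018,"dy":0.0147,"dz":-0.0062,"rx":0,"ry":0,"rz":0},{"gripper":0.72,"dx":-0.0225,"dy":0.0183,"dz":-0.0078,"rx":0,"ry":0,"rz":0},{"gripper":0.72,"dx":-0.0247,"dy":0.0201,"dz":-0.0085,"rx":0,"ry":0,"rz":0},{"gripper":0.72,"dx":-0.0247,"dy":0.0201,"dz":-0.0085,"rx":0,"ry":0,"rz":0}]'
python3 -m jog '[{"gripper":0.72,"dx":-0.0015,"dy":0.0012,"dz":-0.0005,"rx":0,"ry":0,"rz":0},{"gripper":0.72,"dx":-0.003,"dy":0.0024,"dz":-0.001,"rx":0,"ry":0,"rz":0},{"gripper":0.72,"dx":-0.003,"dy":0.0024,"dz":-0.001,"rx":0,"ry":0,"rz":0}]'
cat >> h.py <<'E'
def tipst():
    st(); P,C,o=cur(); tip=P+.017*C[:,0]; R=toR(RACK,tip[None])[0]; print("tip a %.4f h %.4f y %.4f"%(-(R[0]-.03)*.966+(R[2]-.022)*.2588,(R[0]-.03)*.2588+(R[2]-.022)*.966,R[1]), "F along slope %.1f"%(np.array(o["contact_force"])@(EX*.966-EZ*.2588)))
E
python3 -c "
from h import *
tipst()"
```

```text
t: 18.2
eef_pos: [0.6295, 0.2605, 0.0701]
tool_rot: [0.574, 0.268, 0.746, -0.203]
contact_force: [0.5, 0.1, -0.7]
gripper_width: 0.278
t: 18.5
eef_pos: [0.627, 0.2625, 0.0692]
tool_rot: [0.575, 0.268, 0.746, -0.204]
contact_force: [0.2, -0.7, 0.5]
gripper_width: 0.282
t 18.5 pos [0.627  0.2625 0.0692] x [-0.196  0.167 -0.966] y [0.634 0.773 0.005] F [ 0.2 -0.7  0.5] w 0.282 q [ 0.03  0.84 -0.66  1.53  0.28  1.01  0.25]
tip a 0.0727 h 0.0124 y -0.0558 F along slope -0.7
```

```bash
for i in 1 2; do :; done; python3 -m jog '[{"gripper":0.72,"dx":-0.0015,"dy":0.0012,"dz":-0.0005,"rx":0,"ry":0,"rz":0},{"gripper":0.72,"dx":-0.0015,"dy":0.0012,"dz":-0.0005,"rx":0,"ry":0,"rz":0}]'
python3 -m jog '[{"gripper":0.72,"dx":-0.0015,"dy":0.0012,"dz":-0.0005,"rx":0,"ry":0,"rz":0},{"gripper":0.72,"dx":-0.0015,"dy":0.0012,"dz":-0.0005,"rx":0,"ry":0,"rz":0}]'
python3 - <<'E'
from h import *
tipst(); c=save("push2.png","scene",(310,180,460,330),4); Q=lowcheck(cloud(c)); print(len(Q),"a",np.percentile(Q[:,0],[1,50,99]).round(4),"y",np.percentile(Q[:,1],[1,50,99]).round(4))
E
```

```text
t: 18.7
eef_pos: [0.6254, 0.2639, 0.0687]
tool_rot: [0.574, 0.268, 0.746, -0.204]
contact_force: [-0.5, -0.3, 0.2]
gripper_width: 0.282
t: 18.9
eef_pos: [0.6238, 0.2651, 0.0682]
tool_rot: [0.574, 0.268, 0.746, -0.203]
contact_force: [-0.1, -0.6, -0.1]
gripper_width: 0.279
t 18.9 pos [0.6238 0.2651 0.0682] x [-0.196  0.167 -0.966] y [0.634 0.773 0.005] F [-0.1 -0.6 -0.1] w 0.279 q [ 0.03  0.84 -0.66  1.54  0.28  1.01  0.25]
tip a 0.0685 h 0.0125 y -0.0558 F along slope -0.3
55 a [0.0203 0.0297 0.1025] y [-0.1127 -0.0712 -0.037 ]
```

```bash
for i in 1; do python3 -m jog '[{"gripper":0.72,"dx":-0.0015,"dy":0.0012,"dz":-0.0005,"rx":0,"ry":0,"rz":0},{"gripper":0.72,"dx":-0.003,"dy":0.0024,"dz":-0.001,"rx":0,"ry":0,"rz":0},{"gripper":0.72,"dx":-0.003,"dy":0.0024,"dz":-0.001,"rx":0,"ry":0,"rz":0}]'; done; python3 -c "
from h import *
tipst()"
```

```text
t: 19.25
eef_pos: [0.6231, 0.2659, 0.0678]
tool_rot: [0.576, 0.269, 0.745, -0.204]
contact_force: [4.4, -3.3, 2.8]
gripper_width: 0.279
t 19.2 pos [0.6231 0.2659 0.0678] x [-0.192  0.166 -0.967] y [0.636 0.772 0.006] F [ 4.4 -3.3  2.8] w 0.279 q [ 0.03  0.84 -0.66  1.54  0.28  1.    0.24]
tip a 0.0674 h 0.0123 y -0.0560 F along slope -6.0
```

```bash
python3 -m jog '[{"gripper":0.72,"dx":-0.0008,"dy":0.0006,"dz":-0.0003,"rx":0,"ry":0,"rz":0},{"gripper":0.72,"dx":-0.0008,"dy":0.0006,"dz":-0.0003,"rx":0,"ry":0,"rz":0}]'
python3 -m jog '[{"gripper":0.72,"dx":0.015,"dy":-0.0122,"dz":0.0052,"rx":0,"ry":0,"rz":0},{"gripper":0.72,"dx":0.03,"dy":-0.0244,"dz":0.0104,"rx":0,"ry":0,"rz":0},{"gripper":0.72,"dx":0.045,"dy":-0.0366,"dz":0.04,"rx":0,"ry":0,"rz":0},{"gripper":0.72,"dx":0.045,"dy":-0.0366,"dz":0.09,"rx":0,"ry":0,"rz":0},{"gripper":0.5,"dx":0.02,"dy":-0.0866,"dz":0.12,"rx":-9.5,"ry":-11.5,"rz":0},{"gripper":0,"dx":-0.06,"dy":-0.3,"dz":0.13,"rx":-9.5,"ry":-11.5,"rz":0},{"gripper":0,"dx":-0.06,"dy":-0.3,"dz":0.13,"rx":-9.5,"ry":-11.5,"rz":0},{"gripper":0,"dx":-0.06,"dy":-0.3,"dz":0.13,"rx":-9.5,"ry":-11.5,"rz":0},{"gripper":0,"dx":-0.06,"dy":-0.3,"dz":0.13,"rx":-9.5,"ry":-11.5,"rz":0},{"gripper":0,"dx":-0.06,"dy":-0.3,"dz":0.13,"rx":-9.5,"ry":-11.5,"rz":0}]'
python3 - <<'E'
from h import *
tipst(); c=read_camera("scene"); W=cloud(c); Q=lowcheck(W); 
m=(abs(Q[:,1]+.055)<.04)&(Q[:,0]>.045); Q=Q[m]; print(len(Q),"a",np.percentile(Q[:,0],[1,50,98,100]).round(4),"y",np.percentile(Q[:,1],[1,50,99]).round(4))
W2=cloud(read_camera("top")); 
for w in(W,W2): print(tins(w,[(.416,-.373)],.04),tins(w,[(.505,-.26)],.076))
plan("B hover",np.array([.415,-.373,.12]),rot_yaw(0))
E
```

```text
t: 19.45
eef_pos: [0.623, 0.2659, 0.0677]
tool_rot: [0.576, 0.269, 0.744, -0.204]
contact_force: [4.8, -4.1, 4.2]
gripper_width: 0.278
t: 20.45
eef_pos: [0.5587, -0.0347, 0.1971]
tool_rot: [0.666, 0.239, 0.665, -0.238]
contact_force: [0.4, -0.6, 0.9]
gripper_width: 1.003
t 20.4 pos [ 0.5587 -0.0347  0.1971] x [ 0.002  0.002 -1.   ] y [0.635 0.773 0.003] F [ 0.4 -0.6  0.9] w 1.003 q [ 0.46  0.42 -0.65  1.86  0.3   0.96  0.57]
tip a 0.2402 h 0.0993 y 0.2177 F along slope -0.9
33 a [0.0519 0.0594 0.0611 0.0611] y [-0.0756 -0.0564 -0.0357]
[(array([ 415.3, -372.7]), array([58.4, 56.2]), 32.0, 205)] [(array([ 505.1, -260.9]), array([58.2, 56.3]), 40.1, 291)]
[(array([ 416.1, -372.6]), array([58.1, 61.8]), 24.7, 285)] [(array([ 505.5, -259.2]), array([56.3, 55.7]), 39.7, 291)]
B hover to [ 0.415 -0.373  0.12 ] shift mm [-143.2 -333.8  -76.6] rot [  0.1    0.   -50.16] |50|
```

Tin A sits against the lower stop: its rear edge is at 61 mm along the slope, against 62 expected. Tin B is next.

```bash
python3 -m jog '[{"gripper":0,"dx":-0.143,"dy":-0.338,"dz":-0.05,"rx":0,"ry":0,"rz":0},{"gripper":0,"dx":-0.143,"dy":-0.338,"dz":-0.05,"rx":0,"ry":0,"rz":0},{"gripper":0,"dx":-0.143,"dy":-0.338,"dz":-0.05,"rx":0,"ry":0,"rz":0},{"gripper":0,"dx":-0.143,"dy":-0.338,"dz":-0.05,"rx":0,"ry":0,"rz":0},{"gripper":0,"dx":-0.143,"dy":-0.338,"dz":-0.05,"rx":0,"ry":0,"rz":0},{"gripper":0,"dx":-0.143,"dy":-0.338,"dz":-0.05,"rx":0,"ry":0,"rz":0},{"gripper":0,"dx":-0.143,"dy":-0.338,"dz":-0.05,"rx":0,"ry":0,"rz":0},{"gripper":0,"dx":-0.143,"dy":-0.338,"dz":-0.05,"rx":0,"ry":0,"rz":0},{"gripper":0,"dx":-0.143,"dy":-0.338,"dz":-0.08,"rx":0,"ry":0,"rz":0},{"gripper":0,"dx":-0.143,"dy":-0.338,"dz":-0.08,"rx":0,"ry":0,"rz":0}]'
python3 - <<'E'
from h import *
st(); plan("B grasp",np.array([.4157,-.3727,.026]),rot_yaw(50.8)); print(tins(cloud(read_camera("scene")),[(.416,-.373)],.04))
E
```

```text
t: 21.55
eef_pos: [0.4155, -0.3688, 0.1141]
tool_rot: [0.665, 0.24, 0.667, -0.236]
contact_force: [-0.6, 0.9, 0.6]
gripper_width: 1.0
t 21.6 pos [ 0.4155 -0.3688  0.1141] x [-0.001  0.007 -1.   ] y [0.634 0.773 0.004] F [-0.6  0.9  0.6] w 1.000 q [ 1.02  0.51 -0.51  1.93  0.33  0.8   1.21]
B grasp to [ 0.4157 -0.3727  0.026 ] shift mm [  0.2  -3.9 -88.1] rot [-0.39 -0.07  0.16] |0|
[(array([ 416.3, -371.8]), array([56.1, 56.1]), 37.1, 187)]
```

```bash
python3 -m jog '[{"gripper":0,"dx":0,"dy":-0.001,"dz":-0.03,"rx":0,"ry":0,"rz":0},{"gripper":0,"dx":0,"dy":-0.001,"dz":-0.06,"rx":0,"ry":0,"rz":0},{"gripper":0,"dx":0,"dy":-0.001,"dz":-0.08,"rx":0,"ry":0,"rz":0},{"gripper":0,"dx":0,"dy":-0.001,"dz":-0.089,"rx":0,"ry":0,"rz":0},{"gripper":0,"dx":0,"dy":-0.001,"dz":-0.089,"rx":0,"ry":0,"rz":0},{"gripper":0.2,"dx":0,"dy":-0.001,"dz":-0.089,"rx":0,"ry":0,"rz":0},{"gripper":0.4,"dx":0,"dy":-0.001,"dz":-0.089,"rx":0,"ry":0,"rz":0},{"gripper":0.5,"dx":0,"dy":-0.001,"dz":-0.089,"rx":0,"ry":0,"rz":0},{"gripper":0.5,"dx":0,"dy":-0.001,"dz":-0.089,"rx":0,"ry":0,"rz":0},{"gripper":0.5,"dx":0,"dy":-0.001,"dz":-0.089,"rx":0,"ry":0,"rz":0}]' 40
python3 -m jog '[{"gripper":0.5,"dx":0,"dy":0,"dz":0.03,"rx":0,"ry":0,"rz":0},{"gripper":0.5,"dx":0,"dy":0,"dz":0.07,"rx":0,"ry":0,"rz":0},{"gripper":0.5,"dx":0,"dy":0,"dz":0.12,"rx":0,"ry":0,"rz":0},{"gripper":0.5,"dx":0.08,"dy":0.15,"dz":0.17,"rx":0,"ry":0,"rz":0},{"gripper":0.5,"dx":0.08,"dy":0.15,"dz":0.17,"rx":0,"ry":0,"rz":0},{"gripper":0.5,"dx":0.15,"dy":0.33,"dz":0.17,"rx":0,"ry":0,"rz":0},{"gripper":0.5,"dx":0.15,"dy":0.33,"dz":0.17,"rx":0,"ry":0,"rz":0},{"gripper":0.5,"dx":0.15,"dy":0.33,"dz":0.17,"rx":0,"ry":0,"rz":0},{"gripper":0.5,"dx":0.15,"dy":0.33,"dz":0.17,"rx":0,"ry":0,"rz":0},{"gripper":0.5,"dx":0.15,"dy":0.33,"dz":0.17,"rx":0,"ry":0,"rz":0}]'
python3 - <<'E'
from h import *
st(); p=on_floor(-.085,.06,.0285,"lo"); plan("hover",p+.09*NRM(15),rot_lean(15)); plan("place+4",p+.004*NRM(15),rot_lean(15))
E
```

```text
t: 22.6
eef_pos: [0.4183, -0.3717, 0.0297]
tool_rot: [0.667, 0.239, 0.664, -0.237]
contact_force: [-0.4, 0.8, 5.2]
gripper_width: 0.708
t: 23.6
eef_pos: [0.5609, -0.0556, 0.1977]
tool_rot: [0.667, 0.239, 0.665, -0.237]
contact_force: [1.1, -0.2, -0.9]
gripper_width: 0.71
t 23.6 pos [ 0.5609 -0.0556  0.1977] x [ 0.004  0.002 -1.   ] y [0.634 0.773 0.004] F [ 1.1 -0.2 -0.9] w 0.710 q [ 0.5   0.43 -0.65  1.85  0.3   0.97  0.6 ]
hover to [0.5639 0.1647 0.1673] shift mm [  3.  220.2 -30.5] rot [ -9.6  -11.37   0.1 ] |15|
place+4 to [0.5811 0.1506 0.0842] shift mm [  20.3  206.2 -113.5] rot [ -9.6  -11.37   0.1 ] |15|
```

```bash
python3 -m jog '[{"gripper":0.5,"dx":0.003,"dy":0.212,"dz":-0.02,"rx":-9.6,"ry":-11.4,"rz":0.1},{"gripper":0.5,"dx":0.003,"dy":0.212,"dz":-0.02,"rx":-9.6,"ry":-11.4,"rz":0.1},{"gripper":0.5,"dx":0.003,"dy":0.212,"dz":-0.02,"rx":-9.6,"ry":-11.4,"rz":0.1},{"gripper":0.5,"dx":0.003,"dy":0.212,"dz":-0.02,"rx":-9.6,"ry":-11.4,"rz":0.1},{"gripper":0.5,"dx":0.003,"dy":0.212,"dz":-0.02,"rx":-9.6,"ry":-11.4,"rz":0.1},{"gripper":0.5,"dx":0.003,"dy":0.216,"dz":-0.03,"rx":-9.6,"ry":-11.4,"rz":0.1},{"gripper":0.5,"dx":0.003,"dy":0.216,"dz":-0.03,"rx":-9.6,"ry":-11.4,"rz":0.1},{"gripper":0.5,"dx":0.003,"dy":0.216,"dz":-0.03,"rx":-9.6,"ry":-11.4,"rz":0.1}]'
python3 - <<'E'
from h import *
st(); p=on_floor(-.085,.06,.0285,"lo"); plan("hover",p+.09*NRM(15),rot_lean(15)); plan("place+4",p+.004*NRM(15),rot_lean(15))
E
```

```text
t: 24.4
eef_pos: [0.5633, 0.1567, 0.1664]
tool_rot: [0.747, 0.204, 0.574, -0.267]
contact_force: [-0.1, -0.6, -0.6]
gripper_width: 0.713
t 24.4 pos [0.5633 0.1567 0.1664] x [ 0.199 -0.165 -0.966] y [ 0.633  0.774 -0.002] F [-0.1 -0.6 -0.6] w 0.713 q [-0.04  0.44 -0.59  1.93  0.66  0.87 -0.13]
hover to [0.5639 0.1647 0.1673] shift mm [0.6 8.  0.9] rot [ 0.05 -0.09  0.11] |0|
place+4 to [0.5811 0.1506 0.0842] shift mm [ 17.8  -6.1 -82.2] rot [ 0.05 -0.09  0.11] |0|
```

```bash
python3 -m jog '[{"gripper":0.5,"dx":0.0006,"dy":0.008,"dz":0.001,"rx":0,"ry":0,"rz":0},{"gripper":0.5,"dx":0.006,"dy":0.0035,"dz":-0.025,"rx":0,"ry":0,"rz":0},{"gripper":0.5,"dx":0.012,"dy":-0.001,"dz":-0.054,"rx":0,"ry":0,"rz":0},{"gripper":0.5,"dx":0.0155,"dy":-0.004,"dz":-0.071,"rx":0,"ry":0,"rz":0},{"gripper":0.5,"dx":0.0178,"dy":-0.0061,"dz":-0.082,"rx":0,"ry":0,"rz":0},{"gripper":0.5,"dx":0.0178,"dy":-0.0061,"dz":-0.082,"rx":0,"ry":0,"rz":0},{"gripper":0.5,"dx":0.0178,"dy":-0.0061,"dz":-0.082,"rx":0,"ry":0,"rz":0}]'
python3 -m jog '[{"gripper":0.5,"dx":0.0004,"dy":-0.0003,"dz":-0.002,"rx":0,"ry":0,"rz":0},{"gripper":0.5,"dx":0.0004,"dy":-0.0003,"dz":-0.002,"rx":0,"ry":0,"rz":0}]'
python3 -m jog '[{"gripper":0.5,"dx":0.0003,"dy":-0.0002,"dz":-0.0015,"rx":0,"ry":0,"rz":0},{"gripper":0.5,"dx":0.0003,"dy":-0.0002,"dz":-0.0015,"rx":0,"ry":0,"rz":0}]'
```

```text
t: 25.1
eef_pos: [0.5815, 0.153, 0.0852]
tool_rot: [0.747, 0.205, 0.574, -0.266]
contact_force: [0.5, -0.0, -0.4]
gripper_width: 0.713
t: 25.3
eef_pos: [0.5819, 0.1526, 0.0833]
tool_rot: [0.747, 0.205, 0.574, -0.266]
contact_force: [-0.8, 0.5, -2.2]
gripper_width: 0.71
t: 25.5
eef_pos: [0.5821, 0.1523, 0.0814]
tool_rot: [0.747, 0.204, 0.574, -0.266]
contact_force: [-0.5, 0.5, 0.3]
gripper_width: 0.711
```

```bash
python3 -m jog '[{"gripper":0.5,"dx":0.0003,"dy":-0.0002,"dz":-0.0015,"rx":0,"ry":0,"rz":0},{"gripper":0.5,"dx":0.0003,"dy":-0.0002,"dz":-0.0015,"rx":0,"ry":0,"rz":0}]'
python3 -m jog '[{"gripper":0.5,"dx":0.0003,"dy":-0.0002,"dz":-0.0010,"rx":0,"ry":0,"rz":0},{"gripper":0.5,"dx":0.0003,"dy":-0.0002,"dz":-0.0010,"rx":0,"ry":0,"rz":0}]'
```

```text
t: 25.7
eef_pos: [0.5821, 0.1523, 0.0812]
tool_rot: [0.748, 0.204, 0.573, -0.266]
contact_force: [-8.0, -1.3, 15.0]
gripper_width: 0.711
t: 25.9
eef_pos: [0.5821, 0.1524, 0.0812]
tool_rot: [0.748, 0.204, 0.573, -0.266]
contact_force: [-12.4, -2.8, 24.9]
gripper_width: 0.713
```

```bash
python3 -m jog '[{"gripper":0.22,"dx":0,"dy":0,"dz":0.002,"rx":0,"ry":0,"rz":0},{"gripper":0.1,"dx":0,"dy":0,"dz":0.002,"rx":0,"ry":0,"rz":0},{"gripper":0,"dx":0,"dy":0,"dz":0.002,"rx":0,"ry":0,"rz":0},{"gripper":0,"dx":0,"dy":0,"dz":0.002,"rx":0,"ry":0,"rz":0},{"gripper":0,"dx":-0.004,"dy":0.003,"dz":0.02,"rx":0,"ry":0,"rz":0},{"gripper":0,"dx":-0.008,"dy":0.0066,"dz":0.04,"rx":0,"ry":0,"rz":0},{"gripper":0,"dx":-0.016,"dy":0.013,"dz":0.08,"rx":0,"ry":0,"rz":0},{"gripper":0,"dx":-0.016,"dy":0.013,"dz":0.1,"rx":0,"ry":0,"rz":0},{"gripper":0,"dx":-0.016,"dy":0.013,"dz":0.1,"rx":0,"ry":0,"rz":0}]'
python3 - <<'E'
from h import *
st()
for k in("scene","top"):
    c=read_camera(k); Q=lowcheck(cloud(c)); Q=Q[(Q[:,1]>.015)&(Q[:,1]<.105)&(Q[:,0]>.07)]
    if len(Q)>5: print(k,len(Q),"a",np.percentile(Q[:,0],[1,50,99]).round(4),"y",np.percentile(Q[:,1],[1,50,99]).round(4),"h",np.median(Q[:,2]).round(4))
x=-.147; y=.06
tip=rw(x,y,.022+T*(.03-x)+.010); p=tip+.017*NRM(-15); plan("pre",p,rot_lean(-15)); plan("preup",p+np.array([0,0,.09]),rot_lean(-15))
E
```

```text
t: 26.8
eef_pos: [0.568, 0.1659, 0.1817]
tool_rot: [0.748, 0.206, 0.572, -0.265]
contact_force: [0.1, -0.1, -0.5]
gripper_width: 0.998
t 26.8 pos [0.568  0.1659 0.1817] x [ 0.205 -0.161 -0.966] y [0.631 0.775 0.005] F [ 0.1 -0.1 -0.5] w 0.998 q [-0.04  0.43 -0.6   1.9   0.64  0.9  -0.11]
scene 369 a [0.0898 0.1199 0.1476] y [0.0299 0.0584 0.0889] h 0.0402
top 144 a [0.1031 0.132  0.1482] y [0.0353 0.062  0.0874] h 0.0397
pre to [0.6391 0.1033 0.0958] shift mm [ 72.6 -61.  -82.5] rot [1.894e+01 2.321e+01 2.000e-02] |30|
preup to [0.6391 0.1033 0.1858] shift mm [ 72.6 -61.    7.5] rot [1.894e+01 2.321e+01 2.000e-02] |30|
```

```bash
python3 -m jog '[{"gripper":0.72,"dx":0.0726,"dy":-0.061,"dz":0.015,"rx":18.9,"ry":23.2,"rz":0},{"gripper":0.72,"dx":0.0726,"dy":-0.061,"dz":0.015,"rx":18.9,"ry":23.2,"rz":0},{"gripper":0.72,"dx":0.0726,"dy":-0.061,"dz":0.015,"rx":18.9,"ry":23.2,"rz":0},{"gripper":0.72,"dx":0.0726,"dy":-0.061,"dz":0.008,"rx":18.9,"ry":23.2,"rz":0},{"gripper":0.72,"dx":0.0726,"dy":-0.061,"dz":0.008,"rx":18.9,"ry":23.2,"rz":0},{"gripper":0.72,"dx":0.0726,"dy":-0.061,"dz":0,"rx":18.9,"ry":23.2,"rz":0},{"gripper":0.72,"dx":0.0726,"dy":-0.061,"dz":-0.04,"rx":18.9,"ry":23.2,"rz":0},{"gripper":0.72,"dx":0.0726,"dy":-0.061,"dz":-0.06,"rx":18.9,"ry":23.2,"rz":0},{"gripper":0.72,"dx":0.0726,"dy":-0.061,"dz":-0.0805,"rx":18.9,"ry":23.2,"rz":0},{"gripper":0.72,"dx":0.0726,"dy":-0.061,"dz":-0.0805,"rx":18.9,"ry":23.2,"rz":0}]'
python3 - <<'E'
from h import *
tipst(); x=-.147; y=.0595
tip=rw(x,y,.022+T*(.03-x)+.012); p=tip+.017*NRM(-15); plan("pre",p,rot_lean(-15))
E
```

```text
t: 27.9
eef_pos: [0.6355, 0.1054, 0.0953]
tool_rot: [0.573, 0.263, 0.749, -0.204]
contact_force: [-0.8, -0.7, -0.3]
gripper_width: 0.279
t 27.9 pos [0.6355 0.1054 0.0953] x [-0.205  0.16  -0.965] y [ 0.628  0.778 -0.004] F [-0.8 -0.7 -0.3] w 0.279 q [ 0.26  0.79 -0.67  1.57  0.27  1.09  0.46]
tip a 0.1817 h 0.0102 y 0.0607 F along slope 0.2
pre to [0.6394 0.1037 0.0978] shift mm [ 3.9 -1.7  2.5] rot [ 0.13 -0.24 -0.3 ] |0|
```

```bash
python3 -m jog '[{"gripper":0.72,"dx":-0.0067,"dy":0.007,"dz":-0.0006,"rx":0,"ry":0,"rz":0},{"gripper":0.72,"dx":-0.0142,"dy":0.0131,"dz":-0.0032,"rx":0,"ry":0,"rz":0},{"gripper":0.72,"dx":-0.0217,"dy":0.0192,"dz":-0.0058,"rx":0,"ry":0,"rz":0},{"gripper":0.72,"dx":-0.0292,"dy":0.0253,"dz":-0.0084,"rx":0,"ry":0,"rz":0},{"gripper":0.72,"dx":-0.0367,"dy":0.0314,"dz":-0.011,"rx":0,"ry":0,"rz":0},{"gripper":0.72,"dx":-0.0441,"dy":0.0375,"dz":-0.0135,"rx":0,"ry":0,"rz":0},{"gripper":0.72,"dx":-0.0516,"dy":0.0436,"dz":-0.0161,"rx":0,"ry":0,"rz":0},{"gripper":0.72,"dx":-0.0591,"dy":0.0497,"dz":-0.0187,"rx":0,"ry":0,"rz":0},{"gripper":0.72,"dx":-0.0666,"dy":0.0558,"dz":-0.0213,"rx":0,"ry":0,"rz":0},{"gripper":0.72,"dx":-0.0741,"dy":0.0619,"dz":-0.0239,"rx":0,"ry":0,"rz":0}]'
python3 -m jog '[{"gripper":0.72,"dx":-0.003,"dy":0.0024,"dz":-0.001,"rx":0,"ry":0,"rz":0},{"gripper":0.72,"dx":-0.003,"dy":0.0024,"dz":-0.001,"rx":0,"ry":0,"rz":0}]'
python3 -c "
from h import *
tipst()"
```

```text
t: 28.9
eef_pos: [0.5643, 0.1661, 0.0738]
tool_rot: [0.574, 0.266, 0.747, -0.204]
contact_force: [0.3, -0.9, 0.1]
gripper_width: 0.277
t: 29.1
eef_pos: [0.5611, 0.1685, 0.0729]
tool_rot: [0.573, 0.265, 0.748, -0.204]
contact_force: [0.4, 0.3, -0.0]
gripper_width: 0.286
t 29.1 pos [0.5611 0.1685 0.0729] x [-0.202  0.163 -0.966] y [ 0.631  0.776 -0.001] F [ 0.4  0.3 -0. ] w 0.286 q [ 0.2   0.74 -0.69  1.75  0.27  0.93  0.34]
tip a 0.0817 h 0.0138 y 0.0588 F along slope -0.1
```

```bash
python3 -m jog '[{"gripper":0.72,"dx":-0.003,"dy":0.0024,"dz":-0.0012,"rx":0,"ry":0,"rz":0},{"gripper":0.72,"dx":-0.006,"dy":0.0049,"dz":-0.0024,"rx":0,"ry":0,"rz":0},{"gripper":0.72,"dx":-0.009,"dy":0.0073,"dz":-0.0035,"rx":0,"ry":0,"rz":0},{"gripper":0.72,"dx":-0.009,"dy":0.0073,"dz":-0.0035,"rx":0,"ry":0,"rz":0}]'
python3 -m jog '[{"gripper":0.72,"dx":-0.0015,"dy":0.0012,"dz":-0.0005,"rx":0,"ry":0,"rz":0},{"gripper":0.72,"dx":-0.0015,"dy":0.0012,"dz":-0.0005,"rx":0,"ry":0,"rz":0}]'
python3 -m jog '[{"gripper":0.72,"dx":-0.0015,"dy":0.0012,"dz":-0.0005,"rx":0,"ry":0,"rz":0},{"gripper":0.72,"dx":-0.0015,"dy":0.0012,"dz":-0.0005,"rx":0,"ry":0,"rz":0}]'
python3 -c "
from h import *
tipst()"
```

```text
t: 29.5
eef_pos: [0.5523, 0.1757, 0.0695]
tool_rot: [0.573, 0.266, 0.748, -0.204]
contact_force: [0.2, 0.4, 0.6]
gripper_width: 0.281
t: 29.7
eef_pos: [0.5513, 0.1766, 0.0691]
tool_rot: [0.574, 0.266, 0.747, -0.204]
contact_force: [0.3, 0.3, -0.3]
gripper_width: 0.278
t: 29.9
eef_pos: [0.5509, 0.1771, 0.0688]
tool_rot: [0.574, 0.266, 0.747, -0.204]
contact_force: [2.1, -1.1, 1.5]
gripper_width: 0.279
t 29.9 pos [0.5509 0.1771 0.0688] x [-0.199  0.163 -0.966] y [0.632 0.775 0.   ] F [ 2.1 -1.1  1.5] w 0.279 q [ 0.19  0.73 -0.69  1.78  0.27  0.91  0.31]
tip a 0.0677 h 0.0133 y 0.0586 F along slope -2.6
```

Contact starts at the same depth as for tin A (tip at 0.0677). I'll press a little more, then retreat and look.

```bash
python3 -m jog '[{"gripper":0.72,"dx":-0.0015,"dy":0.0012,"dz":-0.0005,"rx":0,"ry":0,"rz":0},{"gripper":0.72,"dx":-0.0025,"dy":0.002,"dz":-0.0008,"rx":0,"ry":0,"rz":0},{"gripper":0.72,"dx":-0.0025,"dy":0.002,"dz":-0.0008,"rx":0,"ry":0,"rz":0}]'
python3 -m jog '[{"gripper":0.72,"dx":0.015,"dy":-0.0122,"dz":0.0052,"rx":0,"ry":0,"rz":0},{"gripper":0.72,"dx":0.03,"dy":-0.0244,"dz":0.0104,"rx":0,"ry":0,"rz":0},{"gripper":0.72,"dx":0.045,"dy":-0.0366,"dz":0.04,"rx":0,"ry":0,"rz":0},{"gripper":0.72,"dx":0.045,"dy":-0.0366,"dz":0.09,"rx":0,"ry":0,"rz":0},{"gripper":0.5,"dx":0.045,"dy":-0.0866,"dz":0.13,"rx":-9.5,"ry":-11.5,"rz":0},{"gripper":0,"dx":-0.01,"dy":-0.25,"dz":0.13,"rx":-9.5,"ry":-11.5,"rz":0},{"gripper":0,"dx":-0.01,"dy":-0.25,"dz":0.13,"rx":-9.5,"ry":-11.5,"rz":0},{"gripper":0,"dx":-0.01,"dy":-0.25,"dz":0.13,"rx":-9.5,"ry":-11.5,"rz":0},{"gripper":0,"dx":-0.01,"dy":-0.25,"dz":0.13,"rx":-9.5,"ry":-11.5,"rz":0},{"gripper":0,"dx":-0.01,"dy":-0.25,"dz":0.13,"rx":-9.5,"ry":-11.5,"rz":0}]'
python3 -m jog '[{"gripper":0,"dx":0,"dy":-0.1,"dz":0,"rx":0,"ry":0,"rz":0},{"gripper":0,"dx":0,"dy":-0.1,"dz":0,"rx":0,"ry":0,"rz":0},{"gripper":0,"dx":0,"dy":-0.1,"dz":0,"rx":0,"ry":0,"rz":0},{"gripper":0,"dx":0,"dy":-0.1,"dz":0,"rx":0,"ry":0,"rz":0}]'
python3 - <<'E'
from h import *
st(); c=save("low_done.png","scene",(310,180,460,330),4); W=cloud(c); Q=lowcheck(W); 
for y in(-.055,.058):
    q=Q[(abs(Q[:,1]-y)<.035)&(Q[:,0]>.045)]; print(len(q),"a",np.percentile(q[:,0],[1,50,98,100]).round(4),"y",np.percentile(q[:,1],[1,50,99]).round(4))
c2=read_camera("top"); W2=cloud(c2)
for w in(W,W2): print(tins(w,[(.505,-.26)],.076))
E
```

```text
t: 30.2
eef_pos: [0.5505, 0.1776, 0.0685]
tool_rot: [0.575, 0.267, 0.745, -0.205]
contact_force: [6.1, -6.3, 5.1]
gripper_width: 0.282
t: 31.2
eef_pos: [0.5353, -0.0761, 0.1973]
tool_rot: [0.664, 0.238, 0.666, -0.242]
contact_force: [-0.1, 0.3, 1.0]
gripper_width: 1.0
t: 31.6
eef_pos: [0.5372, -0.1705, 0.1973]
tool_rot: [0.665, 0.238, 0.667, -0.238]
contact_force: [0.2, 0.5, -0.6]
gripper_width: 0.992
t 31.6 pos [ 0.5372 -0.1705  0.1973] x [-0.003  0.001 -1.   ] y [ 0.634  0.774 -0.001] F [ 0.2  0.5 -0.6] w 0.992 q [ 0.7   0.43 -0.64  1.84  0.3   0.97  0.82]
29 a [0.0525 0.0588 0.0619 0.0619] y [-0.0743 -0.0549 -0.0349]
20 a [0.0562 0.0601 0.0617 0.0619] y [0.0465 0.0588 0.0725]
[(array([ 505.3, -260.9]), array([58.5, 55.8]), 40.7, 288)]
[None]
```

View pics/low_done.png

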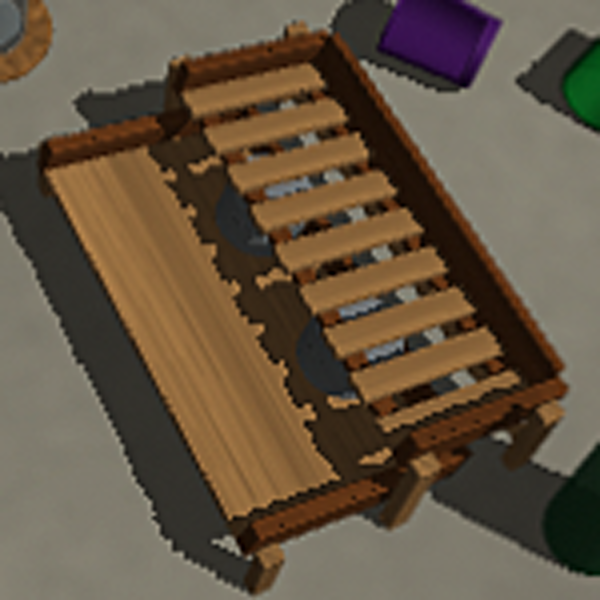

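Both round tins sit under the overhang with their rear edges at 62 mm, which is the stop contact distance. The tall tin is next, at (0.505,−0.260) with yaw about 40°.

```bash
python3 -m jog '[{"gripper":0,"dx":-0.032,"dy":-0.088,"dz":-0.04,"rx":0,"ry":0,"rz":-11},{"gripper":0,"dx":-0.032,"dy":-0.088,"dz":-0.04,"rx":0,"ry":0,"rz":-11},{"gripper":0,"dx":-0.032,"dy":-0.088,"dz":-0.04,"rx":0,"ry":0,"rz":-11},{"gripper":0,"dx":-0.032,"dy":-0.088,"dz":-0.04,"rx":0,"ry":0,"rz":-11},{"gripper":0,"dx":-0.032,"dy":-0.088,"dz":-0.04,"rx":0,"ry":0,"rz":-11},{"gripper":0,"dx":-0.032,"dy":-0.088,"dz":-0.04,"rx":0,"ry":0,"rz":-11}]'
python3 - <<'E'
from h import *
plan("T grasp",np.array([.505,-.260,.046]),rot_yaw(39.7))
E
```

```text
t: 32.3
eef_pos: [0.5068, -0.256, 0.1585]
tool_rot: [0.641, 0.299, 0.641, -0.299]
contact_force: [0.0, 0.4, 0.6]
gripper_width: 1.0
T grasp to [ 0.505 -0.26   0.046] shift mm [  -1.8   -4.  -112.5] rot [-0.01 -0.05 -0.32] |0|
```

```bash
python3 -m jog '[{"gripper":0,"dx":-0.0018,"dy":-0.004,"dz":-0.03,"rx":0,"ry":0,"rz":-0.3},{"gripper":0,"dx":-0.0018,"dy":-0.004,"dz":-0.06,"rx":0,"ry":0,"rz":-0.3},{"gripper":0,"dx":-0.0018,"dy":-0.004,"dz":-0.09,"rx":0,"ry":0,"rz":-0.3},{"gripper":0,"dx":-0.0018,"dy":-0.004,"dz":-0.112,"rx":0,"ry":0,"rz":-0.3},{"gripper":0,"dx":-0.0018,"dy":-0.004,"dz":-0.112,"rx":0,"ry":0,"rz":-0.3},{"gripper":0.2,"dx":-0.0018,"dy":-0.004,"dz":-0.112,"rx":0,"ry":0,"rz":-0.3},{"gripper":0.4,"dx":-0.0018,"dy":-0.004,"dz":-0.112,"rx":0,"ry":0,"rz":-0.3},{"gripper":0.6,"dx":-0.0018,"dy":-0.004,"dz":-0.112,"rx":0,"ry":0,"rz":-0.3},{"gripper":0.6,"dx":-0.0018,"dy":-0.004,"dz":-0.112,"rx":0,"ry":0,"rz":-0.3},{"gripper":0.6,"dx":-0.0018,"dy":-0.004,"dz":-0.112,"rx":0,"ry":0,"rz":-0.3}]' 40
python3 -m jog '[{"gripper":0.6,"dx":0,"dy":0,"dz":0.04,"rx":0,"ry":0,"rz":0},{"gripper":0.6,"dx":0,"dy":0,"dz":0.09,"rx":0,"ry":0,"rz":0},{"gripper":0.6,"dx":0,"dy":0,"dz":0.14,"rx":0,"ry":0,"rz":0},{"gripper":0.6,"dx":0.03,"dy":0.05,"dz":0.19,"rx":0,"ry":0,"rz":5},{"gripper":0.6,"dx":0.06,"dy":0.3,"dz":0.19,"rx":0,"ry":0,"rz":11},{"gripper":0.6,"dx":0.06,"dy":0.3,"dz":0.19,"rx":0,"ry":0,"rz":11},{"gripper":0.6,"dx":0.06,"dy":0.3,"dz":0.19,"rx":0,"ry":0,"rz":11},{"gripper":0.6,"dx":0.06,"dy":0.3,"dz":0.19,"rx":0,"ry":0,"rz":11},{"gripper":0.6,"dx":0.06,"dy":0.3,"dz":0.19,"rx":0,"ry":0,"rz":11},{"gripper":0.6,"dx":0.06,"dy":0.3,"dz":0.19,"rx":0,"ry":0,"rz":11}]'
python3 - <<'E'
from h import *
st()
for x in(.03,): 
    p=on_floor(x,0,.048,"up"); plan("place",p,rot_lean(15)); plan("hover",p+.08*NRM(15),rot_lean(15))
E
```

```text
t: 33.3
eef_pos: [0.5052, -0.2625, 0.0476]
tool_rot: [0.64, 0.301, 0.639, -0.302]
contact_force: [-0.6, 1.4, 6.5]
gripper_width: 0.649
t: 34.3
eef_pos: [0.5635, 0.0439, 0.2372]
tool_rot: [0.666, 0.237, 0.667, -0.236]
contact_force: [0.6, 0.7, -1.0]
gripper_width: 0.651
t 34.3 pos [0.5635 0.0439 0.2372] x [-0.     0.002 -1.   ] y [0.631 0.776 0.001] F [ 0.6  0.7 -1. ] w 0.651 q [ 0.38  0.4  -0.72  1.8   0.3   1.05  0.44]
place to [0.5268 0.2723 0.1302] shift mm [ -36.7  228.4 -107.1] rot [ -9.58 -11.64  -0.09] |15|
hover to [0.5108 0.2854 0.2074] shift mm [-52.7 241.5 -29.8] rot [ -9.58 -11.64  -0.09] |15|
```

```bash
python3 -m jog '[{"gripper":0.6,"dx":-0.053,"dy":0.24,"dz":0,"rx":-9.6,"ry":-11.6,"rz":-0.1},{"gripper":0.6,"dx":-0.053,"dy":0.24,"dz":0,"rx":-9.6,"ry":-11.6,"rz":-0.1},{"gripper":0.6,"dx":-0.053,"dy":0.24,"dz":0,"rx":-9.6,"ry":-11.6,"rz":-0.1},{"gripper":0.6,"dx":-0.053,"dy":0.24,"dz":0,"rx":-9.6,"ry":-11.6,"rz":-0.1},{"gripper":0.6,"dx":-0.053,"dy":0.24,"dz":0,"rx":-9.6,"ry":-11.6,"rz":-0.1},{"gripper":0.6,"dx":-0.053,"dy":0.24,"dz":0,"rx":-9.6,"ry":-11.6,"rz":-0.1},{"gripper":0.6,"dx":-0.053,"dy":0.24,"dz":-0.03,"rx":-9.6,"ry":-11.6,"rz":-0.1},{"gripper":0.6,"dx":-0.053,"dy":0.24,"dz":-0.03,"rx":-9.6,"ry":-11.6,"rz":-0.1}]'
python3 - <<'E'
from h import *
st()
for x in(.03,): 
    p=on_floor(x,0,.048,"up"); plan("place+5",p+.005*NRM(15),rot_lean(15)); plan("hover",p+.08*NRM(15),rot_lean(15))
E
```

```text
t: 35.1
eef_pos: [0.5089, 0.2761, 0.2031]
tool_rot: [0.745, 0.204, 0.574, -0.271]
contact_force: [0.3, -1.5, -2.2]
gripper_width: 0.65
t 35.1 pos [0.5089 0.2761 0.2031] x [ 0.194 -0.17  -0.966] y [ 0.637  0.77  -0.008] F [ 0.3 -1.5 -2.2] w 0.650 q [-0.19  0.44 -0.71  1.86  0.64  1.04 -0.32]
place+5 to [0.5258 0.2731 0.135 ] shift mm [ 16.9  -2.9 -68.1] rot [ 0.29 -0.35  0.4 ] |1|
hover to [0.5108 0.2854 0.2074] shift mm [1.8 9.3 4.4] rot [ 0.29 -0.35  0.4 ] |1|
```

```bash
python3 -m jog '[{"gripper":0.6,"dx":0.002,"dy":0.007,"dz":0.003,"rx":0,"ry":0,"rz":0.3},{"gripper":0.6,"dx":0.006,"dy":0.0055,"dz":-0.015,"rx":0,"ry":0,"rz":0.3},{"gripper":0.6,"dx":0.011,"dy":0.0015,"dz":-0.04,"rx":0,"ry":0,"rz":0.3},{"gripper":0.6,"dx":0.015,"dy":-0.0015,"dz":-0.058,"rx":0,"ry":0,"rz":0.3},{"gripper":0.6,"dx":0.017,"dy":-0.003,"dz":-0.068,"rx":0,"ry":0,"rz":0.3},{"gripper":0.6,"dx":0.017,"dy":-0.003,"dz":-0.068,"rx":0,"ry":0,"rz":0.3},{"gripper":0.6,"dx":0.017,"dy":-0.003,"dz":-0.068,"rx":0,"ry":0,"rz":0.3}]'
python3 - <<'E'
from h import *
st(); p=on_floor(.03,0,.048,"up"); plan("place",p,rot_lean(15))
E
python3 -m jog '[{"gripper":0.6,"dx":0.0004,"dy":-0.0003,"dz":-0.002,"rx":0,"ry":0,"rz":0},{"gripper":0.6,"dx":0.0004,"dy":-0.0003,"dz":-0.002,"rx":0,"ry":0,"rz":0}]'
```

```text
t: 35.8
eef_pos: [0.5278, 0.2751, 0.1382]
tool_rot: [0.747, 0.204, 0.574, -0.267]
contact_force: [0.4, 1.2, -0.7]
gripper_width: 0.652
t 35.8 pos [0.5278 0.2751 0.1382] x [ 0.199 -0.165 -0.966] y [ 0.634  0.774 -0.002] F [ 0.4  1.2 -0.7] w 0.652 q [-0.22  0.54 -0.65  1.88  0.74  0.94 -0.4 ]
place to [0.5268 0.2723 0.1302] shift mm [-1.  -2.8 -8. ] rot [ 0.05 -0.08  0.12] |0|
t: 36.0
eef_pos: [0.5282, 0.2748, 0.1365]
tool_rot: [0.747, 0.204, 0.573, -0.267]
contact_force: [-0.2, 0.6, -1.6]
gripper_width: 0.649
```

```bash
python3 -m jog '[{"gripper":0.6,"dx":0.0004,"dy":-0.0003,"dz":-0.002,"rx":0,"ry":0,"rz":0},{"gripper":0.6,"dx":0.0008,"dy":-0.0006,"dz":-0.0035,"rx":0,"ry":0,"rz":0},{"gripper":0.6,"dx":0.0008,"dy":-0.0006,"dz":-0.0035,"rx":0,"ry":0,"rz":0}]'
python3 -m jog '[{"gripper":0.6,"dx":0.0003,"dy":-0.0002,"dz":-0.0015,"rx":0,"ry":0,"rz":0},{"gripper":0.6,"dx":0.0003,"dy":-0.0002,"dz":-0.0015,"rx":0,"ry":0,"rz":0}]'
python3 -m jog '[{"gripper":0.6,"dx":0.0003,"dy":-0.0002,"dz":-0.0015,"rx":0,"ry":0,"rz":0},{"gripper":0.6,"dx":0.0003,"dy":-0.0002,"dz":-0.0015,"rx":0,"ry":0,"rz":0}]'
```

```text
t: 36.3
eef_pos: [0.5288, 0.2736, 0.1321]
tool_rot: [0.747, 0.204, 0.574, -0.268]
contact_force: [0.3, 0.5, -0.7]
gripper_width: 0.652
t: 36.5
eef_pos: [0.5291, 0.2734, 0.1306]
tool_rot: [0.747, 0.204, 0.574, -0.268]
contact_force: [-0.4, -0.5, -1.5]
gripper_width: 0.651
t: 36.7
eef_pos: [0.5293, 0.2736, 0.1302]
tool_rot: [0.747, 0.204, 0.573, -0.268]
contact_force: [-4.3, -1.3, 7.3]
gripper_width: 0.654
```

```bash
python3 -m jog '[{"gripper":0.6,"dx":-0.0038,"dy":0.003,"dz":-0.0005,"rx":0,"ry":0,"rz":0},{"gripper":0.6,"dx":-0.0075,"dy":0.0061,"dz":-0.0018,"rx":0,"ry":0,"rz":0},{"gripper":0.6,"dx":-0.0112,"dy":0.0092,"dz":-0.0031,"rx":0,"ry":0,"rz":0},{"gripper":0.6,"dx":-0.015,"dy":0.0122,"dz":-0.0044,"rx":0,"ry":0,"rz":0},{"gripper":0.6,"dx":-0.0187,"dy":0.0153,"dz":-0.0057,"rx":0,"ry":0,"rz":0},{"gripper":0.6,"dx":-0.0217,"dy":0.0177,"dz":-0.0067,"rx":0,"ry":0,"rz":0},{"gripper":0.6,"dx":-0.0217,"dy":0.0177,"dz":-0.0067,"rx":0,"ry":0,"rz":0}]'
python3 -m jog '[{"gripper":0.6,"dx":-0.0015,"dy":0.0012,"dz":-0.0005,"rx":0,"ry":0,"rz":0},{"gripper":0.6,"dx":-0.0015,"dy":0.0012,"dz":-0.0005,"rx":0,"ry":0,"rz":0}]'
python3 -m jog '[{"gripper":0.6,"dx":-0.0015,"dy":0.0012,"dz":-0.0005,"rx":0,"ry":0,"rz":0},{"gripper":0.6,"dx":-0.0015,"dy":0.0012,"dz":-0.0005,"rx":0,"ry":0,"rz":0}]'
python3 -c "
from h import *
tipst()"
```

```text
t: 37.4
eef_pos: [0.5069, 0.292, 0.1224]
tool_rot: [0.747, 0.204, 0.574, -0.267]
contact_force: [-2.7, 0.5, 1.6]
gripper_width: 0.652
t: 37.6
eef_pos: [0.5063, 0.2924, 0.1222]
tool_rot: [0.747, 0.204, 0.574, -0.267]
contact_force: [0.7, 0.1, 2.8]
gripper_width: 0.653
t: 37.8
eef_pos: [0.5049, 0.2935, 0.1217]
tool_rot: [0.747, 0.204, 0.574, -0.268]
contact_force: [0.8, -0.8, 3.4]
gripper_width: 0.651
t 37.8 pos [0.5049 0.2935 0.1217] x [ 0.199 -0.165 -0.966] y [ 0.634  0.773 -0.002] F [ 0.8 -0.8  3.4] w 0.651 q [-0.27  0.55 -0.65  1.91  0.76  0.93 -0.48]
tip a -0.0155 h 0.0904 y -0.0025 F along slope -2.0
```

```bash
python3 -m jog '[{"gripper":0.6,"dx":-0.0015,"dy":0.0012,"dz":-0.0005,"rx":0,"ry":0,"rz":0},{"gripper":0.6,"dx":-0.0015,"dy":0.0012,"dz":-0.0005,"rx":0,"ry":0,"rz":0}]'
python3 -m jog '[{"gripper":0.6,"dx":-0.0015,"dy":0.0012,"dz":-0.0005,"rx":0,"ry":0,"rz":0},{"gripper":0.6,"dx":-0.0015,"dy":0.0012,"dz":-0.0005,"rx":0,"ry":0,"rz":0}]'
python3 -c "
from h import *
tipst()"
```

```text
t: 38.0
eef_pos: [0.5045, 0.2938, 0.1216]
tool_rot: [0.747, 0.204, 0.573, -0.268]
contact_force: [3.7, -2.2, 5.6]
gripper_width: 0.651
t: 38.2
eef_pos: [0.5044, 0.2939, 0.1217]
tool_rot: [0.748, 0.204, 0.572, -0.269]
contact_force: [5.7, -5.1, 7.8]
gripper_width: 0.653
t 38.2 pos [0.5044 0.2939 0.1217] x [ 0.202 -0.169 -0.965] y [ 0.635  0.772 -0.002] F [ 5.7 -5.1  7.8] w 0.653 q [-0.27  0.55 -0.65  1.91  0.77  0.93 -0.48]
tip a -0.0160 h 0.0905 y -0.0025 F along slope -9.4
```

The stop is felt at about −9 N along the slope, at x≈0.062. I'll release, then square the tin with a short push from behind.

```bash
python3 -m jog '[{"gripper":0.3,"dx":0,"dy":0,"dz":0,"rx":0,"ry":0,"rz":0},{"gripper":0.2,"dx":0,"dy":0,"dz":0,"rx":0,"ry":0,"rz":0},{"gripper":0.1,"dx":0,"dy":0,"dz":0,"rx":0,"ry":0,"rz":0},{"gripper":0,"dx":0,"dy":0,"dz":0,"rx":0,"ry":0,"rz":0},{"gripper":0,"dx":0,"dy":0,"dz":0,"rx":0,"ry":0,"rz":0},{"gripper":0,"dx":-0.004,"dy":0.003,"dz":0.02,"rx":0,"ry":0,"rz":0},{"gripper":0,"dx":-0.008,"dy":0.0066,"dz":0.04,"rx":0,"ry":0,"rz":0},{"gripper":0,"dx":-0.016,"dy":0.013,"dz":0.08,"rx":0,"ry":0,"rz":0},{"gripper":0,"dx":-0.016,"dy":0.013,"dz":0.1,"rx":0,"ry":0,"rz":0},{"gripper":0,"dx":-0.016,"dy":0.013,"dz":0.1,"rx":0,"ry":0,"rz":0}]'
cat >> h.py <<'E'
def upcheck(W):
    P=W.reshape(-1,3); P=P[np.isfinite(P).all(1)]; R=toR(RACK,P); c,s=np.cos(np.radians(15)),np.sin(np.radians(15))
    h=(R[:,0]-.089)*s+(R[:,2]-.068)*c; a=-(R[:,0]-.089)*c+(R[:,2]-.068)*s
    m=(h>.070)&(h<.083)&(a>-.02)&(a<.12)&(abs(R[:,1])<.06); Q=np.c_[a,R[:,1],h][m]
    if len(Q)<10: return print("few",len(Q))
    r=cv2.minAreaRect((Q[:,:2]*1000).astype(np.float32)); print("top rect (a,y) mm",np.round(r[0],1),np.round(r[1],1),"ang %.1f"%r[2],"n",len(Q),"h %.4f"%np.median(Q[:,2]),"a",np.percentile(Q[:,0],[2,98]).round(4))
E
python3 - <<'E'
from h import *
st()
for k in("scene","top"): upcheck(cloud(save("up_%s.png"%k,k,(310,160,480,330) if k=="scene" else (180,110,330,250),3)))
x=.013; y=-.0025; tip=on_floor(x,y,.02,"up",0); p=tip+.017*NRM(0); plan("pre",p,rot_lean(0)); 
E
```

```text
t: 39.2
eef_pos: [0.4865, 0.3108, 0.2239]
tool_rot: [0.748, 0.206, 0.573, -0.266]
contact_force: [-0.2, -0.3, 0.3]
gripper_width: 1.001
t 39.2 pos [0.4865 0.3108 0.2239] x [ 0.203 -0.162 -0.966] y [0.633 0.774 0.004] F [-0.2 -0.3  0.3] w 1.001 q [-0.24  0.42 -0.73  1.84  0.62  1.08 -0.37]
top rect (a,y) mm [28.8 -1.5] [56.6 56.9] ang 89.4 n 383 h 0.0761 a [0.0019 0.0563]
top rect (a,y) mm [31.8 -2.2] [48.2 57.2] ang 0.0 n 275 h 0.0762 a [0.0104 0.0547]
pre to [0.5512 0.2557 0.1254] shift mm [ 65.5 -53.  -95.1] rot [ 9.58 11.54  0.13] |15|
```

View pics/up_scene.png

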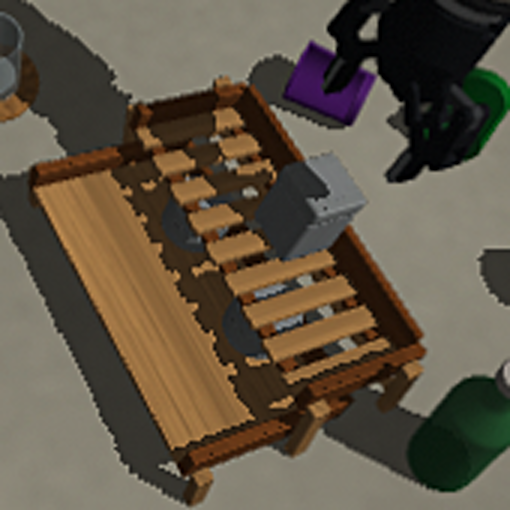

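```bash
python3 -m jog '[{"gripper":0.65,"dx":0.0655,"dy":-0.053,"dz":0,"rx":9.6,"ry":11.5,"rz":0.1},{"gripper":0.65,"dx":0.0655,"dy":-0.053,"dz":0,"rx":9.6,"ry":11.5,"rz":0.1},{"gripper":0.65,"dx":0.0655,"dy":-0.053,"dz":0,"rx":9.6,"ry":11.5,"rz":0.1},{"gripper":0.65,"dx":0.0655,"dy":-0.053,"dz":0,"rx":9.6,"ry":11.5,"rz":0.1},{"gripper":0.65,"dx":0.0655,"dy":-0.053,"dz":0,"rx":9.6,"ry":11.5,"rz":0.1},{"gripper":0.65,"dx":0.0655,"dy":-0.053,"dz":-0.03,"rx":9.6,"ry":11.5,"rz":0.1}]'
python3 - <<'E'
from h import *
st(); x=.011; y=-.002; tip=on_floor(x,y,.02,"up",0); p=tip+.017*NRM(0); plan("pre",p,rot_lean(0)); 
E
```

```text
t: 39.9
eef_pos: [0.5516, 0.2593, 0.1934]
tool_rot: [0.668, 0.238, 0.665, -0.234]
contact_force: [0.5, 0.7, -0.7]
gripper_width: 0.354
t 39.9 pos [0.5516 0.2593 0.1934] x [ 0.006  0.004 -1.   ] y [0.63  0.777 0.007] F [ 0.5  0.7 -0.7] w 0.354 q [ 0.01  0.53 -0.76  1.74  0.42  1.03 -0.  ]
pre to [0.5524 0.254  0.1259] shift mm [  0.9  -5.3 -67.5] rot [-0.21  0.34 -0.17] |0|
```

```bash
python3 -m jog '[{"gripper":0.65,"dx":0.001,"dy":-0.003,"dz":-0.03,"rx":-0.2,"ry":0.3,"rz":-0.2},{"gripper":0.65,"dx":0.001,"dy":-0.003,"dz":-0.055,"rx":-0.2,"ry":0.3,"rz":-0.2},{"gripper":0.65,"dx":0.001,"dy":-0.003,"dz":-0.067,"rx":-0.2,"ry":0.3,"rz":-0.2},{"gripper":0.65,"dx":0.001,"dy":-0.003,"dz":-0.067,"rx":-0.2,"ry":0.3,"rz":-0.2},{"gripper":0.65,"dx":-0.002,"dy":-0.0006,"dz":-0.068,"rx":-0.2,"ry":0.3,"rz":-0.2},{"gripper":0.65,"dx":-0.005,"dy":0.0018,"dz":-0.069,"rx":-0.2,"ry":0.3,"rz":-0.2},{"gripper":0.65,"dx":-0.005,"dy":0.0018,"dz":-0.069,"rx":-0.2,"ry":0.3,"rz":-0.2}]'
python3 -c "
from h import *
tipst()"
python3 -m jog '[{"gripper":0.65,"dx":-0.0015,"dy":0.0012,"dz":-0.0005,"rx":0,"ry":0,"rz":0},{"gripper":0.65,"dx":-0.0015,"dy":0.0012,"dz":-0.0005,"rx":0,"ry":0,"rz":0}]'
python3 -m jog '[{"gripper":0.65,"dx":-0.0015,"dy":0.0012,"dz":-0.0005,"rx":0,"ry":0,"rz":0},{"gripper":0.65,"dx":-0.0015,"dy":0.0012,"dz":-0.0005,"rx":0,"ry":0,"rz":0}]'
```

```text
t: 40.6
eef_pos: [0.546, 0.2589, 0.1228]
tool_rot: [0.665, 0.237, 0.667, -0.239]
contact_force: [-1.2, -0.8, -0.5]
gripper_width: 0.349
t 40.6 pos [0.546  0.2589 0.1228] x [-0.003 -0.002 -1.   ] y [ 0.634  0.773 -0.004] F [-1.2 -0.8 -0.5] w 0.349 q [-0.03  0.61 -0.71  1.8   0.49  0.92 -0.07]
tip a 0.0322 h 0.0781 y -0.0017 F along slope 0.5
t: 40.8
eef_pos: [0.5447, 0.2591, 0.1215]
tool_rot: [0.665, 0.237, 0.667, -0.24]
contact_force: [0.6, -0.9, 0.2]
gripper_width: 0.355
t: 41.0
eef_pos: [0.5431, 0.2602, 0.1206]
tool_rot: [0.664, 0.237, 0.667, -0.24]
contact_force: [0.1, 0.8, 0.2]
gripper_width: 0.352
```

```bash
python3 -m jog '[{"gripper":0.65,"dx":-0.0015,"dy":0.0012,"dz":-0.0005,"rx":0,"ry":0,"rz":0},{"gripper":0.65,"dx":-0.003,"dy":0.0024,"dz":-0.001,"rx":0,"ry":0,"rz":0},{"gripper":0.65,"dx":-0.003,"dy":0.0024,"dz":-0.001,"rx":0,"ry":0,"rz":0}]'
python3 -m jog '[{"gripper":0.65,"dx":-0.0015,"dy":0.0012,"dz":-0.0005,"rx":0,"ry":0,"rz":0},{"gripper":0.65,"dx":-0.0015,"dy":0.0012,"dz":-0.0005,"rx":0,"ry":0,"rz":0}]'
python3 -m jog '[{"gripper":0.65,"dx":-0.0015,"dy":0.0012,"dz":-0.0005,"rx":0,"ry":0,"rz":0},{"gripper":0.65,"dx":-0.0015,"dy":0.0012,"dz":-0.0005,"rx":0,"ry":0,"rz":0}]'
python3 -m jog '[{"gripper":0.65,"dx":-0.0015,"dy":0.0012,"dz":-0.0005,"rx":0,"ry":0,"rz":0},{"gripper":0.65,"dx":-0.0015,"dy":0.0012,"dz":-0.0005,"rx":0,"ry":0,"rz":0}]'
```

```text
t: 41.3
eef_pos: [0.5399, 0.2628, 0.1195]
tool_rot: [0.664, 0.237, 0.667, -0.24]
contact_force: [-0.3, 0.2, -0.6]
gripper_width: 0.351
t: 41.5
eef_pos: [0.5385, 0.2639, 0.119]
tool_rot: [0.664, 0.237, 0.667, -0.24]
contact_force: [-1.0, 0.4, -0.6]
gripper_width: 0.347
t: 41.7
eef_pos: [0.5374, 0.2647, 0.1186]
tool_rot: [0.665, 0.237, 0.667, -0.24]
contact_force: [0.7, 0.8, 0.3]
gripper_width: 0.351
t: 41.9
eef_pos: [0.5372, 0.2649, 0.1185]
tool_rot: [0.665, 0.237, 0.666, -0.241]
contact_force: [3.0, -3.4, 2.2]
gripper_width: 0.353
```

```bash
python3 -m jog '[{"gripper":0.65,"dx":-0.0015,"dy":0.0012,"dz":-0.0005,"rx":0,"ry":0,"rz":0},{"gripper":0.65,"dx":-0.003,"dy":0.0024,"dz":-0.001,"rx":0,"ry":0,"rz":0},{"gripper":0.65,"dx":-0.003,"dy":0.0024,"dz":-0.001,"rx":0,"ry":0,"rz":0}]'
python3 -m jog '[{"gripper":0.65,"dx":0.01,"dy":-0.008,"dz":0.005,"rx":0,"ry":0,"rz":0},{"gripper":0.65,"dx":0.022,"dy":-0.018,"dz":0.012,"rx":0,"ry":0,"rz":0},{"gripper":0.65,"dx":0.022,"dy":-0.018,"dz":0.05,"rx":0,"ry":0,"rz":0},{"gripper":0.65,"dx":0.022,"dy":-0.018,"dz":0.1,"rx":0,"ry":0,"rz":0},{"gripper":0.65,"dx":0.022,"dy":-0.018,"dz":0.14,"rx":0,"ry":0,"rz":0},{"gripper":0.65,"dx":0.03,"dy":-0.4,"dz":0.14,"rx":0,"ry":0,"rz":0},{"gripper":0.65,"dx":0.03,"dy":-0.4,"dz":0.14,"rx":0,"ry":0,"rz":0},{"gripper":0.65,"dx":0.03,"dy":-0.4,"dz":0.14,"rx":0,"ry":0,"rz":0},{"gripper":0.65,"dx":0.03,"dy":-0.4,"dz":0.14,"rx":0,"ry":0,"rz":0},{"gripper":0.65,"dx":0.03,"dy":-0.4,"dz":0.14,"rx":0,"ry":0,"rz":0}]'
python3 -m jog '[{"gripper":0.65,"dx":0,"dy":-0.35,"dz":0,"rx":0,"ry":0,"rz":0},{"gripper":0.65,"dx":0,"dy":-0.35,"dz":0,"rx":0,"ry":0,"rz":0},{"gripper":0.65,"dx":0,"dy":-0.35,"dz":0,"rx":0,"ry":0,"rz":0},{"gripper":0.65,"dx":0,"dy":-0.35,"dz":0,"rx":0,"ry":0,"rz":0},{"gripper":0.65,"dx":0,"dy":-0.35,"dz":0,"rx":0,"ry":0,"rz":0},{"gripper":0.65,"dx":0,"dy":-0.35,"dz":0,"rx":0,"ry":0,"rz":0},{"gripper":0.65,"dx":0,"dy":-0.35,"dz":0,"rx":0,"ry":0,"rz":0}]'
python3 - <<'E'
from h import *
st()
for k in("scene","top"):
    c=save("end_%s.png"%k,k); W=cloud(c); upcheck(W); Q=lowcheck(W)
    for y in(-.055,.058):
        q=Q[(abs(Q[:,1]-y)<.035)&(Q[:,0]>.045)]
        if len(q)>5: print(len(q),"a",np.percentile(q[:,0],[1,50,98,100]).round(4),"y",np.percentile(q[:,1],[1,50,99]).round(4))
    print("glass",tins(W,[(.441,-.0525)],.081),"pot",tins(W,[(.78,-.013)],.092),"box",tins(W,[(.74,-.23)],.075,.1),"oil",tins(W,[(.622,.477)],.198))
    print([(round(d["conf"],2),np.round(d["box"]).astype(int).tolist()) for l in("low_tin0","tall_tin0") for d in spot_in(k,l)])
E
```

```text
t: 42.2
eef_pos: [0.537, 0.2651, 0.1184]
tool_rot: [0.667, 0.238, 0.664, -0.242]
contact_force: [7.2, -9.2, 7.1]
gripper_width: 0.351
t: 43.2
eef_pos: [0.5595, -0.001, 0.2572]
tool_rot: [0.664, 0.237, 0.667, -0.24]
contact_force: [-0.6, -0.8, -0.9]
gripper_width: 0.349
t: 43.9
eef_pos: [0.5597, -0.351, 0.2571]
tool_rot: [0.664, 0.237, 0.667, -0.239]
contact_force: [1.2, -1.0, -0.5]
gripper_width: 0.354
t 43.9 pos [ 0.5597 -0.351   0.2571] x [-0.005 -0.002 -1.   ] y [ 0.635  0.773 -0.004] F [ 1.2 -1.  -0.5] w 0.354 q [ 0.9   0.52 -0.63  1.55  0.33  1.18  1.09]
top rect (a,y) mm [28.9 -1.9] [57.  58.1] ang 89.3 n 376 h 0.0761 a [0.002  0.0558]
29 a [0.0524 0.0585 0.0622 0.0628] y [-0.0739 -0.0549 -0.0355]
22 a [0.0577 0.0598 0.0626 0.0628] y [0.0246 0.0589 0.0847]
glass [(array([440.2, -53.1]), array([63.6, 64.6]), 50.8, 124)] pot [(array([777.9, -15.8]), array([52.6, 48.3]), 64.4, 172)] box [(array([ 740.2, -231.1]), array([ 99.5, 149.8]), 6.3, 1673)] oil [(array([622.6, 476.9]), array([27.4, 25.7]), 23.7, 143)]
[(0.72, [385, 258, 131, 142]), (0.69, [395, 269, 29, 24]), (0.59, [307, 179, 22, 28]), (0.53, [375, 232, 20, 19]), (0.82, [413, 228, 33, 32]), (0.2, [386, 256, 133, 142])]
top rect (a,y) mm [27.5 -2.8] [56.6 56.5] ang 0.2 n 334 h 0.0759 a [0.0013 0.0548]
7 a [0.0457 0.0588 0.0619 0.062 ] y [-0.0605 -0.0515 -0.0217]
glass [(array([440.6, -52. ]), array([63. , 63.9]), 46.0, 92)] pot [(array([779.3, -14.7]), array([60.9, 53.3]), 54.3, 115)] box [(array([ 740.1, -229.3]), array([100.1, 149.3]), 6.6, 1126)] oil [(array([622.6, 476.3]), array([26.5, 24.4]), 50.3, 69)]
[(0.66, [267, 200, 22, 15]), (0.25, [256, 181, 124, 118]), (0.64, [237, 198, 30, 28])]
```

View pics/end_scene.png

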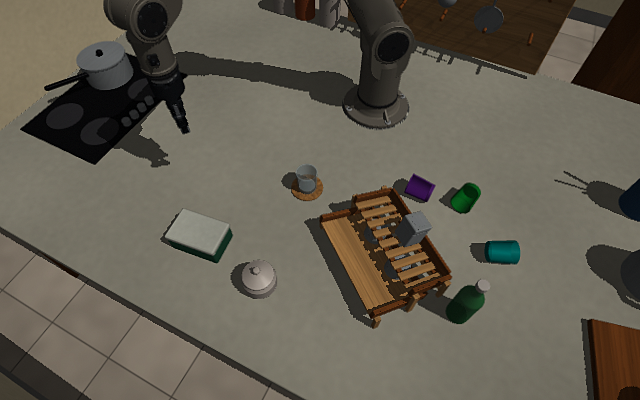

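View pics/end_top.png

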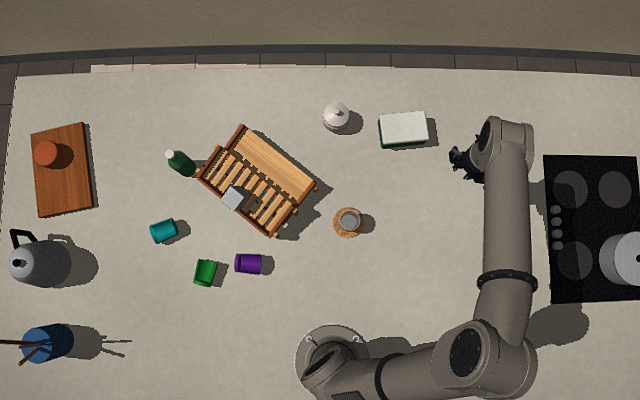

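The pictures show the glass on the coaster at scene (307,180), the square tin against the upper stop at (413,228), both round tins under the overhang, and the bystanders unmoved. No tins are left on the counter, so I'll hand in.

```bash
python3 -c "
from station import *
print(hand_in())"
```

```text
the job is handed in; nothing more can be done
None
```

I moved the clear glass from the upper tray to the middle of the cork coaster and put away all three tins that were there: two low round and one tall square. The job was handed in at about 44 s of the 210 s allowed; it returned no verdict.

- **Glass:** it stands upright on the coaster, with its rim centre within about 1 mm of the coaster's centre.
- **Low tins:** both are under the overhang at rack y of about −55 and +59 mm. Their rear edges are 62 mm up the slope from the stop, which is exactly the tin diameter. I felt each one press against the stop.
- **Tall tin:** it sits at rack y of about −2 mm, with its centre 28 to 29 mm from the stop (28 is contact). I pushed it square against the stop at about 13 N.
- **Squareness check:** the two cameras disagree slightly on the tall tin, reading 0.7° and 0.2° off square; I take that as noise.
- **Bystanders:** the oil bottle and tin box measure the same before and after. The sugar pot reads within 2 to 3 mm of its first position; the robot never went near it, so I put that down to measurement noise.
- **Disturbance:** one low tin was knocked a few centimetres aside early in the run. I measured it again before picking it up.

No check failed.

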